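# Weigh a sample tub on the beam scale

### The job

Set the orange-lidded sample tub gently and upright in the middle of the scale's steel platform and let go of it, then slide the brass poise along the notched beam until the pointer comes to rest inside the green band of its gate with nothing touching the scale but the tub. Leave the other tubs, the jar, the bottle, the cup, the scoop and the small brass weight where they stand.

Things in the scene. Friction and masses are not known exactly. Their poses are not given: they have to be found in the camera images.
- tub_orange_mid (a point): centre of the tub to weigh: lidded grey sample tub, 96 long (its x) x 60 wide (its y) x 66 high, 0.3 to 0.65 kg (not known beforehand), with an orange lid; point 33 mm above its underside, z up
- tub_blue_mid (a point): centre of a like tub, with a blue lid; leave alone
- tub_white_mid (a point): centre of a like tub, with a white lid; leave alone
- scale: bench beam scale, fixed; origin on the table at its pillar's foot, z up. In its frame: beam along -y, pivot 170 mm up; pillar head 56 (x) x 24 (y) mm, 186 high; platform at y +140 mm on a housing 150 x 150 x 40 high; gate: white plate 6 x 34 x 84 high just past the pointer's tip (y -358 to -392), 14 mm green band in its middle 170 mm up, on a thin bracket 128 mm up at x -30
- platform: level square steel platform 130 x 130 mm; origin at its centre, 3 mm below its top face. Top face 65 mm above the table with the beam level; it sinks or rises by at most 8 mm, 1 mm per 0.01 rad of the beam, and rests on its lower stop while the load outweighs the poise
- beam (a joint): tilt of the beam, rad: 0 level, pointer in mid green band; + pointer up (poise not far enough out), - pointer down; stops at -0.08 and +0.08, green band within +-0.02. Settles in about 1 s. Between the stops 1 mm of poise travel changes it by 0.003 rad; pushing the knob tilts it as well, so read it with nothing touching
- poise (a joint): travel of the brass poise outward (to the scale's -y) along the beam, m, 0 to 0.235; at 0 its centre is 45 mm from the pivot. Held by friction of about 1.5 N. The empty scale balances with it at 0; each 0.1 kg of load needs 33 mm more travel
- poise_knob (a point): centre of the upright black knob of the poise, diameter 16, 52 mm high, standing on a brass block 36 (across) x 34 (along the beam) mm; point 27 mm above the brass block's top and 49 mm above the beam's centre line; tilts with the beam
- pointer (a point): tip of the red pointer at the outer end of the beam, 354 mm from the pivot, moving up and down beside the gate plate; 170 mm above the table when centred
- jar: amber jar, diameter 54, 75 high, origin under its centre; leave alone
- bottle: white bottle, diameter 64, 170 high, origin under its centre; leave alone
- cup: clear cup, diameter 72, 80 high, origin under its centre; leave alone
- scoop: spoon-like scoop 160 long, lying flat; leave alone
- weight: small brass weight with a knob, diameter 40, 52 high, origin under its centre; leave alone

How it is judged:
By the outcome, as a careful person would: the job done as asked, in the order asked, and still so for the second after the job is handed in, with the robot touching nothing.
It also fails if it takes over 72 s, if anything falls off the work surface, if the arm or the gripper's body presses on something with over 40 N, if the wrist force passes 120 N, or if a joint passes its speed limit or range.

### The arm

A 7-joint arm with a two-finger parallel gripper is mounted at the origin on the work surface. World frame = base frame: x ahead of the robot, y to its left, z up, the work surface at z = 0. Lengths are in m, angles in degrees, forces in N, time in s.
With the tool pointing down it reaches from about 0.4 to 0.85 m from the base axis. Payload 4.4 kg.
Tool frame: the origin (TCP) lies midway between the tips of the shut fingers; the grasp point (between the pads) lies 19 mm behind it; z points along the fingers, y is the direction in which the jaws open and shut (so a half turn about z gives the same grasp; the last joint's range is limited). The gripper opens to 94 mm and grips with 3 to 60 N. Pads are 16 mm wide; open, the fingers measure 119 mm over their backs; the gripper's body (75 mm by 177 mm) begins 78 mm behind the grasp point.
Start: joints at [-68.572, 36.005, 2.206, 86.941, -1.547, 57.084, -1.146], TCP at [0.277, 0.588, 0.205] pointing down, gripper open.
Joint ranges: [-175.42, 175.42], [-21.48, 121.26], [-71.46, 75.88], [10.55, 141.38], [-63.04, 243.04], [13.31, 113.54], [-168.57, 168.57]. Speed limits (degrees/s): [147.25, 147.25, 180, 180, 180, 180, 180].

### API

Orientations are given as [roll, pitch, yaw] about the fixed x, y, z axes, in that order (R = Rz(yaw) Ry(pitch) Rx(roll)).
In Python, from bench import manip gives the robot as it stands.
- The arm moves only by the tool drive_tool, never from a script. Its argument "deltas" is a list of rows, each an object of numbers: "dx", "dy", "dz": the shift along the tool's x, y, z in units of 150 mm (1.0 is 150 mm); "rx", "ry", "rz": the turn, a rotation vector about the tool's x, y, z in units of 0.5 rad (1.0 is 0.5 rad); "fingers": the opening, from -1 (shut) to 1 (fully open), so that 0 is half open. In form: [{"dx": .., "dy": .., "dz": .., "rx": .., "ry": .., "rz": .., "fingers": ..}, ...]. A call has 1 to 8 rows; each row is the pose to reach, as a shift and turn from the pose measured when the call began, along the tool's axes at that moment; what a row does not reach only later rows make up. A row lasts 1/8 s, in which the tool goes at most 62.5 mm and 10.7 degrees, less where a joint would pass 70% of its speed; a pose out of reach is approached as far as the arm can. A call with a number of a shift or a turn outside -1 to 1 is refused whole. A call with a gripper value outside its range is refused whole. The fingers move at their own pace and stop on an object; the grip force is fixed at half the most. Time passes only in rows, so rows that repeat a pose let the fingers close. It gives the time, the measured TCP pose, the force and the opening at its end, in the units of the state.
- manip.sense(): the state, without advancing time (a new reading comes with each control period).
- manip.capture(name): name is "scene" or "top" or "wrist"; returns the picture (384x512x3 uint8, blue, green, red); there is no depth.
- manip.camera_info(name): a dict with "fovy" (degrees; the focal length in pixels is half the picture's height over the tangent of half this angle, whatever the lens; pixels are square), "cx", "cy" (the principal point, pixels), "D" ([k1, k2, p1, p2, k3] as OpenCV has them; the pictures are not rectified), "rvec" (rotation vector, rad) and "tvec" (3), from world to camera coordinates, as OpenCV has them; the wrist camera has in their place "hand_eye" (4x4, takes a point from camera to tool coordinates, whose origin is the TCP and whose axes are the flange's). Camera axes: x right, y down, z forward; pixel columns grow to the right and rows downward; lengths in m; the calibration is good to about 2 mm. A picture is of the moment at which its call begins: read the wrist's pose just before it. camera_info takes no time and is no camera call.
- manip.job_done(): hands the job in, once; it reports no verdict.
Trained networks look in the newest picture that a camera, given by its name, has taken for a name from the list of things; names that differ only in an ending like _2 or _b are one class to them, and where a whole thing is asked for, a point or a joint stands for the part that bears it (a point fixed in the world has none). Each returns a list of dicts, best first, with "conf" (0 to 1); they miss things now and then, are a little off and sometimes report something else, mostly with a low value. They report only what shows in the picture. A call takes as long as a camera call.
- manip.boxes_of(camera, name): "box" ([left, top, width, height] in pixels, round what is visible of it).
The state is a dict: "t": time; "q": joint angles; "qvel": joint speeds; "effort": joint torques, N m; "tcp_pos": TCP position; "eef_rot": TCP orientation; "contact_force": force on the tool from outside, world axes, zero at the start; "torque": the same for the moment, N m; "grip_width": finger opening in m.
Only numpy, scipy, OpenCV 4.12 (cv2) and the standard library are available. Lean on these libraries where they do the work, as an engineer would, in place of code of your own. Each camera call takes 0.05 s, during which the arm holds its last target. There are 200 camera calls.

## Working session

There is one attempt and no reset: what is moved stays moved. The work goes in short steps, Python scripts to look and compute and a tool call to move; the robot and the scene stay as the last step left them, time stands still between calls to the robot, and variables do not carry over. Pictures are saved under pics/ and viewed, about 8 in all and at most 12, crops included, and the job is handed in when it is done.

Besides the shell and the picture viewer there is one more tool, called as name(argument=value, ...), one argument or row to a line, values as JSON. drive_tool: Moves the arm, as the interface text tells. Shifts and turns lie within -1 to 1; 1 stands for 150 mm of shift or 0.5 rad of turn. Its arguments: {"type":"object","properties":{"deltas":{"type":"array"}},"required":["deltas"]}

```bash
mkdir -p pics; ls; cat > h.py <<'E'
import numpy as np, cv2
from scipy.spatial.transform import Rotation as R
from bench import manip
def K(ci):
    f=192/np.tan(np.radians(ci["fovy"])/2)
    return np.array([[f,0,ci["cx"]],[0,f,ci["cy"]],[0,0,1.]])
def ext(name,s=None):
    ci=manip.camera_info(name)
    if name!="wrist":
        return K(ci),np.array(ci["D"],float),cv2.Rodrigues(np.array(ci["rvec"],float))[0],np.array(ci["tvec"],float).ravel()
    s=s or manip.sense(); T=np.eye(4)
    T[:3,:3]=R.from_euler("xyz",s["eef_rot"],degrees=True).as_matrix(); T[:3,3]=s["tcp_pos"]
    W=np.linalg.inv(T@np.array(ci["hand_eye"]))
    return K(ci),np.array(ci["D"],float),W[:3,:3],W[:3,3]
def ray(E,uv):
    k,D,r,t=E; p=cv2.undistortPoints(np.array([[uv]],float),k,D).ravel()
    d=r.T@np.array([p[0],p[1],1]); return -r.T@t,d
def at_z(E,uv,z):
    o,d=ray(E,uv); return o+d*(z-o[2])/d[2]
def proj(E,P):
    k,D,r,t=E; return cv2.projectPoints(np.array(P,float).reshape(-1,1,3),cv2.Rodrigues(r)[0],t,k,D)[0].reshape(-1,2)
def tri(E1,u1,E2,u2):
    A=[];b=[]
    for E,u in((E1,u1),(E2,u2)):
        o,d=ray(E,u); d=d/np.linalg.norm(d); M=np.eye(3)-np.outer(d,d); A.append(M); b.append(M@o)
    return np.linalg.lstsq(np.vstack(A),np.hstack(b),rcond=None)[0]
def delta(target,rotvec_world=(0,0,0),s=None):
    s=s or manip.sense(); r=R.from_euler("xyz",s["eef_rot"],degrees=True)
    return r.inv().apply(np.array(target)-s["tcp_pos"])/0.15
E
python3 - <<'E'
from h import *
ims={}
s=manip.sense(); print({k:np.round(v,3).tolist() for k,v in s.items()})
for c in("scene","top","wrist"):
    ims[c]=manip.capture(c); cv2.imwrite(f"pics/{c}0.png",ims[c])
    for n in("tub_orange_mid","tub_blue_mid","tub_white_mid","scale","platform","poise_knob","poise","pointer","beam","jar","bottle","cup","scoop","weight"):
        if c=="wrist" and n not in("tub_orange_mid","platform","poise_knob"): continue
        print(c,n,[(np.round(b["box"]).astype(int).tolist(),round(b["conf"],2)) for b in manip.boxes_of(c,n)[:2]])
print(manip.sense()["t"])
cv2.imwrite("pics/a.png",cv2.resize(np.hstack([ims["scene"],ims["top"]]),(800,300)))
E
```

```text
pics
{'t': 0.0, 'q': [-68.573, 36.056, 2.202, 86.992, -1.546, 57.084, -1.147], 'qvel': [-0.038, 0.017, -0.046, 0.018, -0.003, -0.051, 0.077], 'effort': [-0.0, -54.973, 1.143, -18.664, -0.052, 0.024, 0.0], 'tcp_pos': [0.276, 0.588, 0.205], 'eef_rot': [-179.896, 0.002, 154.802], 'contact_force': [-0.469, -0.002, 0.666], 'torque': [-0.049, 0.013, 0.034], 'grip_width': 0.094}
scene tub_orange_mid [([275, 117, 28, 27], 0.64)]
scene tub_blue_mid [([187, 179, 36, 30], 0.83), ([251, 152, 13, 35], 0.42)]
scene tub_white_mid [([136, 220, 30, 44], 0.6)]
scene scale [([164, 146, 164, 114], 0.56)]
scene platform [([286, 147, 39, 37], 0.55)]
scene poise_knob [([250, 154, 15, 32], 0.8), ([219, 225, 23, 35], 0.7)]
scene poise [([249, 154, 16, 30], 0.8)]
scene pointer [([179, 146, 108, 100], 0.98)]
scene beam [([179, 146, 108, 99], 0.68), ([187, 178, 36, 31], 0.22)]
scene jar [([222, 226, 19, 35], 0.97), ([180, 149, 105, 96], 0.23)]
scene bottle [([95, 296, 43, 61], 0.7), ([250, 151, 15, 35], 0.58)]
scene cup [([313, 125, 20, 29], 0.82)]
scene scoop [([328, 163, 9, 12], 0.62)]
scene weight [([296, 22
[... 154 characters left out ...]
, 35], 0.91)]
top tub_white_mid [([308, 235, 30, 35], 0.92), ([239, 237, 29, 36], 0.32)]
top scale [([147, 173, 211, 50], 0.79)]
top platform [([151, 172, 46, 41], 0.61)]
top poise_knob [([237, 185, 12, 14], 0.6)]
top poise [([237, 187, 14, 14], 0.53)]
top pointer [([199, 184, 135, 19], 0.91)]
top beam [([198, 183, 136, 21], 0.86), ([98, 182, 31, 24], 0.41)]
top jar [([279, 190, 16, 15], 0.49)]
top bottle [([377, 201, 34, 26], 0.85), ([99, 180, 30, 26], 0.18)]
top cup [([101, 180, 28, 29], 0.97), ([200, 182, 136, 23], 0.48)]
top scoop [([140, 161, 15, 53], 0.63)]
top weight [([234, 150, 14, 16], 0.61)]
wrist tub_orange_mid [([147, 330, 66, 45], 0.9)]
wrist platform []
wrist poise_knob []
1.7
```

View pics/top0.png

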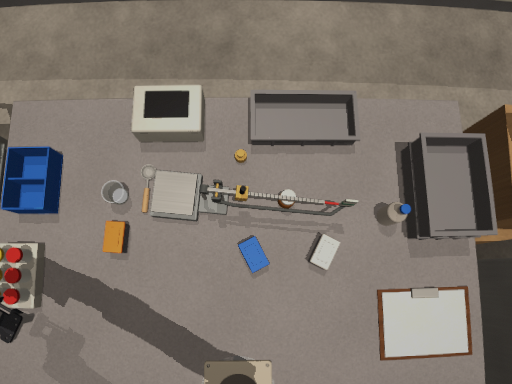

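View pics/scene0.png

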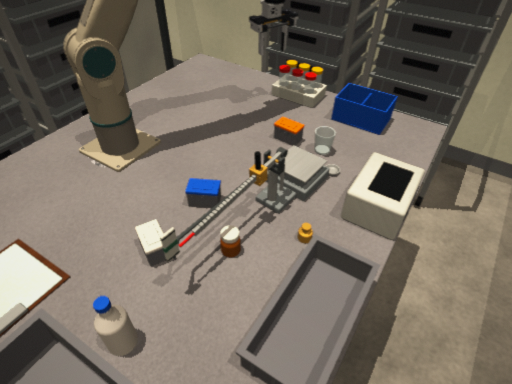

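The top view shows the orange tub at (116,237) with the cup (113,192) close by, platform at (176,195), poise at (241,192) and the pointer/gate at about (335-350,203). The scene view agrees, with the poise near the pivot.

```bash
cat >> h.py <<'E'
def orange(im,mn=60):
    h=cv2.cvtColor(im,cv2.COLOR_BGR2HSV); m=cv2.inRange(h,(5,170,90),(16,255,255))
    cs,_=cv2.findContours(m,cv2.RETR_EXTERNAL,cv2.CHAIN_APPROX_NONE)
    return sorted([c for c in cs if cv2.contourArea(c)>mn],key=cv2.contourArea)[::-1]
E
python3 - <<'E'
from h import *
s=manip.sense()
I={c:cv2.imread(f"pics/{c}0.png") for c in("top","scene","wrist")}
E={c:ext(c,s) for c in I}
for c in("top","wrist"):
    for q in orange(I[c])[:3]:
        print(c,cv2.boundingRect(q),cv2.contourArea(q))
        P=np.array([at_z(E[c],p[0],0.066)[:2] for p in q.astype(float)])*1000
        r=cv2.minAreaRect(P.astype(np.float32)); print("  rect mm",np.round(r[0],1),np.round(r[1],1),round(r[2],1))
def bc(b): return (b[0]+b[2]/2,b[1]+b[3]/2)
for n,u,z in(("platform",(176,195),.06),("pillarhead",(216,190),.186),("cup",(115,194),.04),("knob",(241,186),.219),("block",(242,192),.19),("ptr",(334,203),.17),("gate",(350,203),.2),("scoop",(146,205),.01),("jar",(287,198),.075),("bottle",(404,209),.17)):
    print(n,np.round(at_z(E["top"],u,z),3))
print("tri knob",tri(E["top"],(243,190),E["scene"],(258,162)))
print("hand-eye",np.round(manip.camera_info("wrist")["hand_eye"],3),manip.camera_info("wrist")["fovy"])
a=I["top"][150:235,85:365]; cv2.imwrite("pics/tc.png",cv2.resize(a,None,fx=2.85,fy=2.85,interpolation=cv2.INTER_CUBIC))
b=I["scene"][100:270,160:345]; b=cv2.resize(b,None,fx=2.9,fy=2.9,interpolation=cv2.INTER_CUBIC)
a=cv2.resize(a,(800,243),interpolation=cv2.INTER_CUBIC)
b=cv2.resize(I["scene"][105:265,165:345],(400,356),interpolation=cv2.INTER_CUBIC)
w=cv2.resize(I["wrist"],(400,300))
o=np.zeros((600,800,3),np.uint8);o[:243]=a;o[243:599,:400]=b;o[243:543,400:]=w
cv2.imwrite("pics/c1.png",o)
E
```

```text
wrist (147, 332, 63, 45) 277.0
  rect mm [468.3 384.5] [61.6 86.8] 86.4
platform [0.607 0.191 0.06 ]
pillarhead [0.597 0.057 0.186]
cup [0.615 0.39  0.04 ]
knob [ 0.601 -0.013  0.219]
block [ 0.59  -0.016  0.19 ]
ptr [ 0.561 -0.276  0.17 ]
gate [ 0.556 -0.314  0.2  ]
scoop [0.584 0.296 0.01 ]
jar [ 0.593 -0.153  0.075]
bottle [ 0.542 -0.481  0.17 ]
tri knob [ 0.5934719  -0.01771687  0.20604899]
hand-eye [[-0.    -0.961 -0.277  0.081]
 [ 1.    -0.001  0.001  0.001]
 [-0.002 -0.277  0.961 -0.178]
 [ 0.     0.     0.     1.   ]] 67.76754871762684
```

View pics/c1.png

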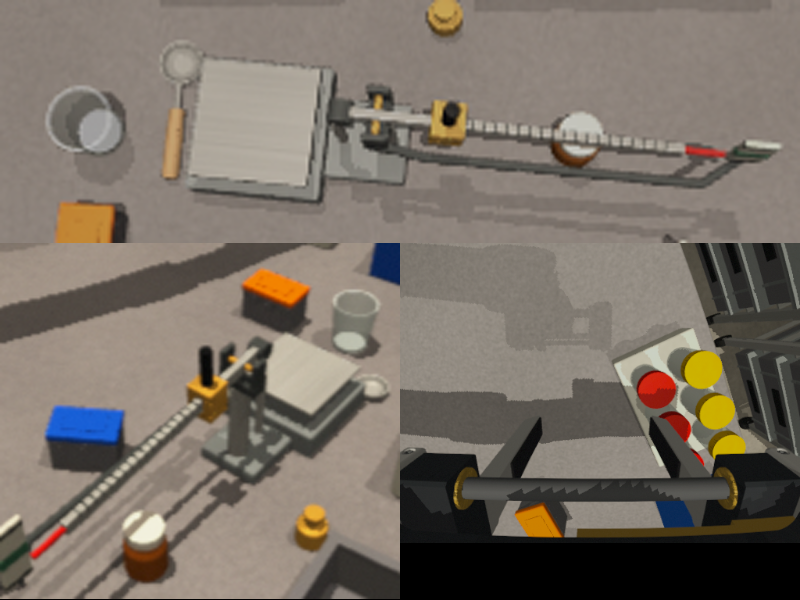

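```bash
python3 - <<'E'
from h import *
from scipy.optimize import least_squares
I={c:cv2.imread(f"pics/{c}0.png") for c in("top","scene")}
E={c:ext(c) for c in I}
a=lambda u,v:(85+u/2.857,150+v/2.857)
b=lambda u,v:(165+u/2.222,105+(v-243)/2.225)
zp=.073
M=[((65,65,zp),"top",a(203,57)),((65,-65,zp),"top",a(327,67)),((-65,-65,zp),"top",a(308,186)),((-65,65,zp),"top",a(190,180))]
obs=[]
for (x,y,z),c,u in M: obs.append((np.array([x/1e3,y/1e3+.14,z]),c,u))
obs.append((np.array([0,0,.186]),"top",a(378,114)))
obs.append((np.array([0,-.375,.212]),"top",a(757,147)))
def f(p,full=False):
    r=R.from_euler("z",p[2]).as_matrix(); o=[]
    for X,c,u in obs: o.append(proj(E[c],r@X+[p[0],p[1],0])[0]-u)
    return np.array(o).ravel()
s=least_squares(f,[.6,.06,-.1],loss="soft_l1"); p=s.x
print("scale",np.round(p,4),np.degrees(p[2])); print(np.round(f(p).reshape(-1,2),1))
r=R.from_euler("z",p[2]).as_matrix(); W=lambda X:r@np.array(X)+[p[0],p[1],0]
print("plat",W([0,.14,.065]))
for t in(0,.03,.06): print("knob t",t,np.round(W([0,-.045-t,.219]),3),[np.round(proj(E[c],W([0,-.045-t,.245-.08*(.045+t)])),1)[0] for c in E])
h=cv2.cvtColor(I["top"],cv2.COLOR_BGR2HSV); 
m=cv2.inRange(h,(5,150,60),(20,255,255)); m[:210]=0;m[265:]=0;m[:,:95]=0;m[:,140:]=0
q=max(cv2.findContours(m,0,cv2.CHAIN_APPROX_NONE)[0],key=cv2.contourArea)
P=np.array([at_z(E["top"],u[0],.066)[:2] for u in q.astype(float)])*1000
print("tub",cv2.boundingRect(q),cv2.minAreaRect(P.astype(np.float32)))
E
```

```text
scale [ 0.5977  0.0538 -0.1047] -6.000451186885383
[[ 0.7  0.2]
 [-1.4  0.7]
 [ 0.   0.4]
 [-0.8 -1.8]
 [-0.2 -0.2]
 [ 2.9 -0.2]]
plat [0.61234524 0.19298343 0.065     ]
knob t 0 [0.593 0.009 0.219] [array([232.6, 187.3]), array([263.3, 145.6])]
knob t 0.03 [ 0.59  -0.021  0.219] [array([243.9, 188.6]), array([255.9, 151.9])]
knob t 0.06 [ 0.587 -0.051  0.219] [array([255.1, 189.8]), array([248.2, 158.5])]
tub (103, 221, 22, 32) ((478.1460266113281, 377.4097595214844), (60.93055725097656, 94.74569702148438), 86.26923370361328)
```

drive_tool(
  deltas=[
    {"dx": -0.9, "dy": -0.35, "dz": 0, "rz": -0.75, "fingers": 1},
    {"dx": -0.9, "dy": -0.35, "dz": 0, "rz": -0.75, "fingers": 1},
    {"dx": -0.9, "dy": -0.35, "dz": 0, "rz": -0.75, "fingers": 1},
    {"dx": -0.9, "dy": -0.35, "dz": 0, "rz": -0.75, "fingers": 1},
  ],
)

```text
schema error: expected keys dx, dy, dz, rx, ry, rz, fingers
```

```bash
cat >> h.py <<'E'
def go(target,yaw=None):
    s=manip.sense(); r=R.from_euler("xyz",s["eef_rot"],degrees=True)
    d=r.inv().apply(np.array(target)-s["tcp_pos"])/0.15
    rv=np.zeros(3)
    if yaw is not None: rv=(r.inv()*R.from_euler("xyz",[180,0,yaw],degrees=True)).as_rotvec()/0.5
    print("t",round(s["t"],2),"tcp",np.round(s["tcp_pos"],4),"rot",np.round(s["eef_rot"],1),"F",np.round(s["contact_force"],1),"w",round(s["grip_width"],4),"-> d",np.round(d,3),"r",np.round(rv,3))
E
python3 - <<'E'
from h import *
go([.478,.377,.15],176.3)
s=manip.sense();im=manip.capture("wrist");cv2.imwrite("pics/w1.png",im);Ew=ext("wrist",s)
for q in orange(im)[:2]:
    P=np.array([at_z(Ew,u[0],.066)[:2] for u in q.astype(float)])*1000
    print(cv2.boundingRect(q),cv2.minAreaRect(P.astype(np.float32)))
E
```

```text
t 1.7 tcp [0.2767 0.5882 0.2055] rot [180.   -0.  154.8] F [0.2 0.3 0.2] w 0.0941 -> d [-1.814 -0.703  0.37 ] r [ 0.   -0.   -0.75]
(147, 332, 63, 45) ((468.3553161621094, 384.4581604003906), (61.52765655517578, 86.7699203491211), 86.45584106445312)
```

drive_tool(
  deltas=[
    {"dx": -0.95, "dy": -0.37, "dz": 0, "rx": 0, "ry": 0, "rz": -0.75, "fingers": 1},
    {"dx": -0.95, "dy": -0.37, "dz": 0, "rx": 0, "ry": 0, "rz": -0.75, "fingers": 1},
    {"dx": -0.95, "dy": -0.37, "dz": 0, "rx": 0, "ry": 0, "rz": -0.75, "fingers": 1},
    {"dx": -0.95, "dy": -0.37, "dz": 0, "rx": 0, "ry": 0, "rz": -0.75, "fingers": 1},
  ],
)

```text
t: 2.25
tcp_pos: [0.3846, 0.4749, 0.2057]
eef_rot: [-180.0, 0.1, 176.0]
contact_force: [-1.3, 0.1, -0.1]
grip_width: 0.0939
```

```bash
cat > w.py <<'E'
from h import *
import sys
go([.478,.377,.15],176.3)
s=manip.sense();im=manip.capture("wrist");cv2.imwrite(sys.argv[1],im);Ew=ext("wrist",s)
for q in orange(im)[:2]:
    P=np.array([at_z(Ew,u[0],.066)[:2] for u in q.astype(float)])*1000
    print(cv2.boundingRect(q),cv2.minAreaRect(P.astype(np.float32)))
E
python3 w.py pics/w1.png
```

```text
t 2.25 tcp [0.3846 0.4749 0.2057] rot [-1.80e+02  1.00e-01  1.76e+02] F [-1.3  0.1 -0.1] w 0.0939 -> d [-0.666 -0.607  0.372] r [-0.001  0.002 -0.012]
(181, 224, 24, 70) ((478.2317810058594, 398.7790832519531), (24.523714065551758, 96.94613647460938), 86.48451232910156)
```

drive_tool(
  deltas=[
    {"dx": -0.67, "dy": -0.61, "dz": 0.2, "rx": 0, "ry": 0, "rz": -0.01, "fingers": 1},
    {"dx": -0.67, "dy": -0.61, "dz": 0.2, "rx": 0, "ry": 0, "rz": -0.01, "fingers": 1},
    {"dx": -0.67, "dy": -0.61, "dz": 0.2, "rx": 0, "ry": 0, "rz": -0.01, "fingers": 1},
    {"dx": -0.67, "dy": -0.61, "dz": 0.2, "rx": 0, "ry": 0, "rz": -0.01, "fingers": 1},
  ],
)

```text
t: 2.8
tcp_pos: [0.4758, 0.3803, 0.1753]
eef_rot: [179.9, -0.1, 176.5]
contact_force: [-1.0, 0.5, -0.0]
grip_width: 0.0942
```

```bash
python3 w.py pics/w2.png
```

```text
t 2.8 tcp [0.4758 0.3803 0.1753] rot [ 1.799e+02 -1.000e-01  1.765e+02] F [-1.   0.5 -0. ] w 0.0942 -> d [-0.016 -0.021  0.168] r [ 0.002 -0.003  0.006]
(219, 148, 58, 88) ((478.7113342285156, 379.5135498046875), (58.64118194580078, 94.86288452148438), 86.42139434814453)
```

View pics/w2.png

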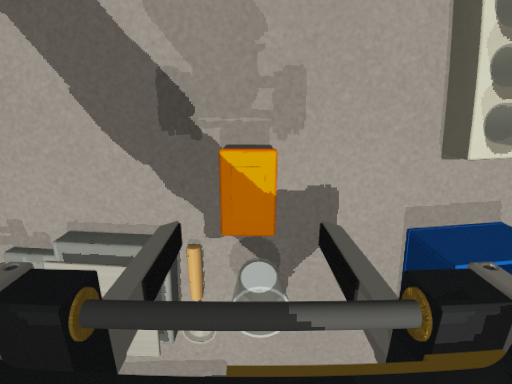

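The tub lid (rows 148-236, cols 219-277) lies centred between the fingers; the pose from the wrist agrees with the top view within 2 mm. Descending.

drive_tool(
  deltas=[
    {"dx": -0.02, "dy": -0.01, "dz": 0.35, "rx": 0, "ry": 0, "rz": 0, "fingers": 1},
    {"dx": -0.02, "dy": -0.01, "dz": 0.7, "rx": 0, "ry": 0, "rz": 0, "fingers": 1},
    {"dx": -0.02, "dy": -0.01, "dz": 0.9, "rx": 0, "ry": 0, "rz": 0, "fingers": 1},
    {"dx": -0.02, "dy": -0.01, "dz": 1.0, "rx": 0, "ry": 0, "rz": 0, "fingers": 1},
    {"dx": -0.02, "dy": -0.01, "dz": 1.0, "rx": 0, "ry": 0, "rz": 0, "fingers": 1},
  ],
)

```text
t: 3.48
tcp_pos: [0.4762, 0.3821, 0.0254]
eef_rot: [179.8, -0.2, 176.7]
contact_force: [0.5, 0.0, 0.1]
grip_width: 0.094
```

drive_tool(
  deltas=[
    {"dx": 0, "dy": 0, "dz": 0.06, "rx": 0, "ry": 0, "rz": 0, "fingers": 1},
    {"dx": 0, "dy": 0, "dz": 0.06, "rx": 0, "ry": 0, "rz": 0, "fingers": 0},
    {"dx": 0, "dy": 0, "dz": 0.06, "rx": 0, "ry": 0, "rz": 0, "fingers": -1},
    {"dx": 0, "dy": 0, "dz": 0.06, "rx": 0, "ry": 0, "rz": 0, "fingers": -1},
    {"dx": 0, "dy": 0, "dz": 0.06, "rx": 0, "ry": 0, "rz": 0, "fingers": -1},
    {"dx": 0, "dy": 0, "dz": 0.06, "rx": 0, "ry": 0, "rz": 0, "fingers": -1},
    {"dx": 0, "dy": 0, "dz": 0.06, "rx": 0, "ry": 0, "rz": 0, "fingers": -1},
  ],
)

```text
t: 4.35
tcp_pos: [0.4763, 0.3802, 0.0167]
eef_rot: [180.0, -0.2, 176.7]
contact_force: [-1.2, -4.9, 5.8]
grip_width: 0.0597
```

drive_tool(
  deltas=[
    {"dx": 0, "dy": 0, "dz": -0.2, "rx": 0, "ry": 0, "rz": 0, "fingers": -1},
    {"dx": 0, "dy": 0, "dz": -0.5, "rx": 0, "ry": 0, "rz": 0, "fingers": -1},
    {"dx": 0, "dy": 0, "dz": -0.8, "rx": 0, "ry": 0, "rz": 0, "fingers": -1},
    {"dx": 0, "dy": 0, "dz": -0.8, "rx": 0, "ry": 0, "rz": 0, "fingers": -1},
    {"dx": 0, "dy": 0, "dz": -0.8, "rx": 0, "ry": 0, "rz": 0, "fingers": -1},
    {"dx": 0, "dy": 0, "dz": -0.8, "rx": 0, "ry": 0, "rz": 0, "fingers": -1},
  ],
)

```text
t: 5.1
tcp_pos: [0.4752, 0.3791, 0.1341]
eef_rot: [-179.8, -0.4, 176.7]
contact_force: [-0.3, -0.6, -5.4]
grip_width: 0.0599
```

```bash
python3 - <<'E'
from h import *
s=manip.sense(); print(s["contact_force"])
go([.6095,.193,.137],174)
E
```

```text
[-0.26406834 -0.60776378 -5.42744336]
t 5.1 tcp [0.4752 0.3791 0.1341] rot [-179.8   -0.4  176.7] F [-0.3 -0.6 -5.4] w 0.0599 -> d [-0.965 -1.187 -0.022] r [-0.006 -0.013  0.094]
```

drive_tool(
  deltas=[
    {"dx": -0.2, "dy": -0.25, "dz": 0, "rx": 0, "ry": 0, "rz": 0.09, "fingers": -1},
    {"dx": -0.45, "dy": -0.55, "dz": 0, "rx": 0, "ry": 0, "rz": 0.09, "fingers": -1},
    {"dx": -0.7, "dy": -0.85, "dz": 0, "rx": 0, "ry": 0, "rz": 0.09, "fingers": -1},
    {"dx": -0.82, "dy": -1.0, "dz": 0, "rx": 0, "ry": 0, "rz": 0.09, "fingers": -1},
    {"dx": -0.82, "dy": -1.0, "dz": 0, "rx": 0, "ry": 0, "rz": 0.09, "fingers": -1},
    {"dx": -0.82, "dy": -1.0, "dz": 0, "rx": 0, "ry": 0, "rz": 0.09, "fingers": -1},
  ],
)

```text
t: 5.85
tcp_pos: [0.5879, 0.2233, 0.1323]
eef_rot: [-179.8, -0.5, 174.2]
contact_force: [-0.9, 0.4, -5.7]
grip_width: 0.06
```

```bash
python3 - <<'E'
from h import *
go([.6095,.193,.137],174)
im=manip.capture("wrist"); t=manip.capture("top")
o=np.hstack([cv2.resize(im,(400,300)),cv2.resize(t[140:230,100:220],(400,300),interpolation=cv2.INTER_CUBIC)]); cv2.imwrite("pics/p1.png",o)
E
```

```text
t 5.85 tcp [0.5879 0.2233 0.1323] rot [-179.8   -0.5  174.2] F [-0.9  0.4 -5.7] w 0.06 -> d [-0.164 -0.187 -0.032] r [-0.006 -0.018  0.006]
```

View pics/p1.png

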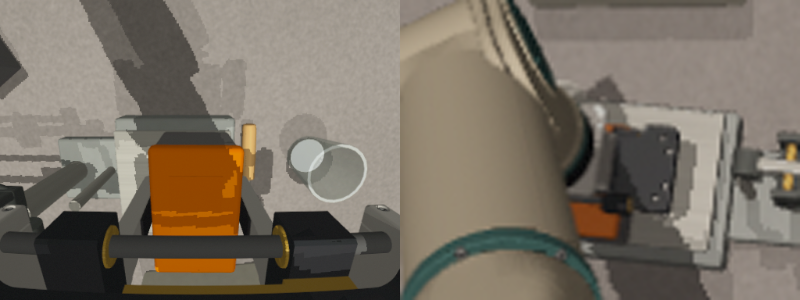

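The held tub is upright over the platform, whose near edge shows at row ~130 (cols 116-235) left of the scoop. Checking the predicted platform corners against this.

```bash
python3 - <<'E'
from h import *
Ew=ext("wrist"); r=R.from_euler("z",-6,degrees=True).as_matrix()
for z in(.073,.065): print(z,[(x,y,np.round(proj(Ew,r@[x,.14+y,z]+[.5977,.0538,0])[0]*.78125,0).tolist()) for x,y in((-.065,-.065),(-.065,.065),(.065,-.065),(.065,.065))])
print("housing",[np.round(proj(Ew,r@[x,.14+y,.04]+[.5977,.0538,0])[0]*.78125,0).tolist() for x,y in((-.075,-.075),(-.075,.075))])
E
```

```text
0.073 [(-0.065, -0.065, [108.0, 128.0]), (-0.065, 0.065, [228.0, 128.0]), (0.065, -0.065, [119.0, 231.0]), (0.065, 0.065, [223.0, 232.0])]
0.065 [(-0.065, -0.065, [111.0, 127.0]), (-0.065, 0.065, [227.0, 127.0]), (0.065, -0.065, [121.0, 227.0]), (0.065, 0.065, [222.0, 228.0])]
housing [[110.0, 115.0], [232.0, 116.0]]
```

drive_tool(
  deltas=[
    {"dx": -0.08, "dy": -0.08, "dz": 0, "rx": 0, "ry": 0, "rz": 0, "fingers": -1},
    {"dx": -0.165, "dy": -0.155, "dz": 0, "rx": 0, "ry": 0, "rz": 0, "fingers": -1},
    {"dx": -0.165, "dy": -0.155, "dz": 0.0, "rx": 0, "ry": 0, "rz": 0, "fingers": -1},
    {"dx": -0.165, "dy": -0.155, "dz": 0.1, "rx": 0, "ry": 0, "rz": 0, "fingers": -1},
    {"dx": -0.165, "dy": -0.155, "dz": 0.2, "rx": 0, "ry": 0, "rz": 0, "fingers": -1},
    {"dx": -0.165, "dy": -0.155, "dz": 0.24, "rx": 0, "ry": 0, "rz": 0, "fingers": -1},
    {"dx": -0.165, "dy": -0.155, "dz": 0.24, "rx": 0, "ry": 0, "rz": 0, "fingers": -1},
  ],
)

```text
t: 6.82
tcp_pos: [0.6091, 0.1987, 0.0959]
eef_rot: [-179.8, -0.6, 174.3]
contact_force: [0.2, 0.1, -5.3]
grip_width: 0.0597
```

```bash
python3 - <<'E'
from h import *
go([.610,.198,.078],174)
E
```

```text
t 6.83 tcp [0.6091 0.1987 0.0959] rot [-179.8   -0.6  174.3] F [ 0.2  0.1 -5.3] w 0.0597 -> d [-0.007 -0.004  0.119] r [-0.007 -0.02   0.011]
```

drive_tool(
  deltas=[
    {"dx": -0.007, "dy": -0.004, "dz": 0.02, "rx": -0.007, "ry": -0.02, "rz": 0.01, "fingers": -1},
    {"dx": -0.007, "dy": -0.004, "dz": 0.04, "rx": -0.007, "ry": -0.02, "rz": 0.01, "fingers": -1},
    {"dx": -0.007, "dy": -0.004, "dz": 0.06, "rx": -0.007, "ry": -0.02, "rz": 0.01, "fingers": -1},
    {"dx": -0.007, "dy": -0.004, "dz": 0.08, "rx": -0.007, "ry": -0.02, "rz": 0.01, "fingers": -1},
    {"dx": -0.007, "dy": -0.004, "dz": 0.1, "rx": -0.007, "ry": -0.02, "rz": 0.01, "fingers": -1},
    {"dx": -0.007, "dy": -0.004, "dz": 0.115, "rx": -0.007, "ry": -0.02, "rz": 0.01, "fingers": -1},
    {"dx": -0.007, "dy": -0.004, "dz": 0.12, "rx": -0.007, "ry": -0.02, "rz": 0.01, "fingers": -1},
    {"dx": -0.007, "dy": -0.004, "dz": 0.12, "rx": -0.007, "ry": -0.02, "rz": 0.01, "fingers": -1},
  ],
)

```text
t: 7.82
tcp_pos: [0.6101, 0.198, 0.0779]
eef_rot: [180.0, 0.0, 174.0]
contact_force: [0.1, 0.7, -4.6]
grip_width: 0.0597
```

drive_tool(
  deltas=[
    {"dx": 0, "dy": 0, "dz": 0.01, "rx": 0, "ry": 0, "rz": 0, "fingers": -1},
    {"dx": 0, "dy": 0, "dz": 0.017, "rx": 0, "ry": 0, "rz": 0, "fingers": -1},
    {"dx": 0, "dy": 0, "dz": 0.02, "rx": 0, "ry": 0, "rz": 0, "fingers": -1},
    {"dx": 0, "dy": 0, "dz": 0.02, "rx": 0, "ry": 0, "rz": 0, "fingers": -1},
  ],
)

```text
t: 8.32
tcp_pos: [0.6101, 0.198, 0.0749]
eef_rot: [180.0, 0.0, 174.0]
contact_force: [-0.7, 0.1, -4.8]
grip_width: 0.0597
```

drive_tool(
  deltas=[
    {"dx": 0, "dy": 0, "dz": 0.007, "rx": 0, "ry": 0, "rz": 0, "fingers": -1},
    {"dx": 0, "dy": 0, "dz": 0.007, "rx": 0, "ry": 0, "rz": 0, "fingers": -1},
    {"dx": 0, "dy": 0, "dz": 0.007, "rx": 0, "ry": 0, "rz": 0, "fingers": -1},
  ],
)

```text
t: 8.7
tcp_pos: [0.6101, 0.198, 0.0738]
eef_rot: [180.0, 0.0, 174.0]
contact_force: [-0.2, -0.5, -4.9]
grip_width: 0.0599
```

drive_tool(
  deltas=[
    {"dx": 0, "dy": 0, "dz": 0.01, "rx": 0, "ry": 0, "rz": 0, "fingers": -1},
    {"dx": 0, "dy": 0, "dz": 0.01, "rx": 0, "ry": 0, "rz": 0, "fingers": -1},
    {"dx": 0, "dy": 0, "dz": 0.01, "rx": 0, "ry": 0, "rz": 0, "fingers": -1},
  ],
)

```text
t: 9.07
tcp_pos: [0.6102, 0.198, 0.073]
eef_rot: [180.0, 0.0, 174.0]
contact_force: [-1.6, -0.5, 3.8]
grip_width: 0.0596
```

drive_tool(
  deltas=[
    {"dx": 0, "dy": 0, "dz": -0.002, "rx": 0, "ry": 0, "rz": 0, "fingers": 0.5},
    {"dx": 0, "dy": 0, "dz": -0.002, "rx": 0, "ry": 0, "rz": 0, "fingers": 1},
    {"dx": 0, "dy": 0, "dz": -0.002, "rx": 0, "ry": 0, "rz": 0, "fingers": 1},
    {"dx": 0, "dy": 0, "dz": -0.002, "rx": 0, "ry": 0, "rz": 0, "fingers": 1},
  ],
)

```text
t: 9.57
tcp_pos: [0.6102, 0.198, 0.0731]
eef_rot: [180.0, 0.0, 174.0]
contact_force: [0.4, -0.6, -1.0]
grip_width: 0.0931
```

drive_tool(
  deltas=[
    {"dx": 0, "dy": 0, "dz": -0.2, "rx": 0, "ry": 0, "rz": 0, "fingers": 1},
    {"dx": 0, "dy": 0, "dz": -0.5, "rx": 0, "ry": 0, "rz": 0, "fingers": 1},
    {"dx": 0, "dy": 0, "dz": -0.85, "rx": 0, "ry": 0, "rz": 0, "fingers": 1},
    {"dx": 0, "dy": 0, "dz": -1, "rx": 0, "ry": 0, "rz": 0, "fingers": 1},
    {"dx": 0, "dy": 0, "dz": -1, "rx": 0, "ry": 0, "rz": 0, "fingers": 1},
    {"dx": 0, "dy": 0, "dz": -1, "rx": 0, "ry": 0, "rz": 0, "fingers": 1},
  ],
)

```text
t: 10.32
tcp_pos: [0.6093, 0.1977, 0.2217]
eef_rot: [-180.0, -0.1, 174.0]
contact_force: [0.0, -0.6, -0.2]
grip_width: 0.0938
```

```bash
python3 - <<'E'
from h import *
s=manip.sense(); Ew=ext("wrist",s); Es=ext("scene")
go([.59,-.02,.27],174)
w=manip.capture("wrist"); sc=manip.capture("scene"); cv2.imwrite("pics/w3.png",w); cv2.imwrite("pics/s3.png",sc)
for q in orange(w)[:2]:
    P=np.array([at_z(Ew,u[0],.123)[:2] for u in q.astype(float)])*1000
    print(cv2.boundingRect(q),cv2.minAreaRect(P.astype(np.float32)))
r=R.from_euler("z",-6,degrees=True).as_matrix()
print([np.round(proj(Ew,r@[x,.14+y,.057]+[.598,.059,0])[0]*.78,0).tolist() for x,y in((-.065,-.065),(-.065,.065),(.065,-.065),(.065,.065))])
o=np.hstack([cv2.resize(w,(400,300)),cv2.resize(sc[100:270,160:345],(400,300),interpolation=cv2.INTER_CUBIC)]); cv2.imwrite("pics/p3.png",o)
E
```

```text
t 10.32 tcp [0.6093 0.1977 0.2217] rot [-1.80e+02 -1.00e-01  1.74e+02] F [ 0.  -0.6 -0.2] w 0.0938 -> d [-0.023 -1.457 -0.321] r [-0.001 -0.003  0.001]
(221, 149, 60, 91) ((612.1919555664062, 199.52810668945312), (58.37233352661133, 95.07085418701172), 83.6349868774414)
[[151.0, 100.0], [237.0, 100.0], [155.0, 179.0], [233.0, 179.0]]
```

View pics/p3.png

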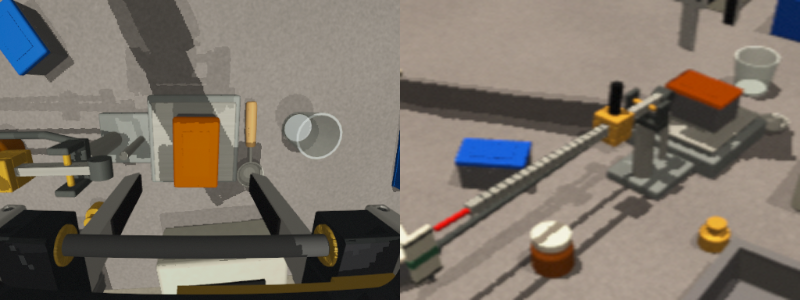

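The tub is centred at (0.612,0.1995), against a platform centre of (0.6125,0.198), and upright; the pointer has risen, poise still near the pivot. Now to the poise.

drive_tool(
  deltas=[
    {"dx": 0, "dy": -0.3, "dz": -0.2, "rx": 0, "ry": 0, "rz": 0, "fingers": 0},
    {"dx": 0, "dy": -0.7, "dz": -0.5, "rx": 0, "ry": 0, "rz": 0, "fingers": -0.36},
    {"dx": 0, "dy": -1, "dz": -0.55, "rx": 0, "ry": 0, "rz": 0, "fingers": -0.36},
    {"dx": 0, "dy": -1, "dz": -0.55, "rx": 0, "ry": 0, "rz": 0, "fingers": -0.36},
    {"dx": 0, "dy": -1, "dz": -0.55, "rx": 0, "ry": 0, "rz": 0, "fingers": -0.36},
  ],
)

```text
t: 11.05
tcp_pos: [0.5931, 0.0493, 0.3028]
eef_rot: [-180.0, -0.2, 174.0]
contact_force: [0.3, 0.4, 0.7]
grip_width: 0.0475
```

```bash
cat > k.py <<'E'
from h import *
import sys
s=manip.sense(); Ew=ext("wrist",s)
go([.5905,-.011,.30],174)
w=manip.capture("wrist"); cv2.imwrite(sys.argv[1],w)
for n in("poise_knob","poise"): print(n,[(np.round(b["box"]).astype(int).tolist(),round(b["conf"],2)) for b in manip.boxes_of("wrist",n)[:2]])
r=R.from_euler("z",-6,degrees=True).as_matrix()
for t in(.02,.03,.04):
    d=.045+t
    print(t,"knob top/base",[np.round(proj(Ew,r@[0,-d+h*.08,.17+.08*d+h]+[.598,.059,0])[0]).tolist() for h in(.075,.022)])
E
python3 k.py pics/k1.png
```

```text
t 11.05 tcp [0.5931 0.0493 0.3028] rot [-180.    -0.2  174. ] F [0.3 0.4 0.7] w 0.0475 -> d [-0.024 -0.402  0.018] r [-0.    -0.009  0.001]
poise_knob [([173, 174, 40, 51], 0.61)]
poise [([169, 173, 40, 51], 0.7)]
0.02 knob top/base [[191.0, 213.0], [197.0, 196.0]]
0.03 knob top/base [[179.0, 213.0], [187.0, 196.0]]
0.04 knob top/base [[168.0, 214.0], [178.0, 196.0]]
```

View pics/k1.png

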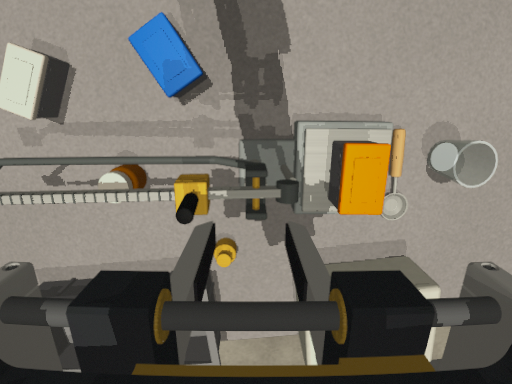

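The knob top shows at (184,214) and its base at (190,197), which means travel of about 0.026-0.027 m. Straddling the knob with the jaws along the beam.

drive_tool(
  deltas=[
    {"dx": -0.026, "dy": -0.2, "dz": 0, "rx": 0, "ry": 0, "rz": 0, "fingers": -0.36},
    {"dx": -0.026, "dy": -0.38, "dz": 0, "rx": 0, "ry": 0, "rz": 0, "fingers": -0.36},
    {"dx": -0.026, "dy": -0.38, "dz": 0, "rx": 0, "ry": 0, "rz": 0, "fingers": -0.36},
    {"dx": -0.026, "dy": -0.38, "dz": 0.15, "rx": 0, "ry": 0, "rz": 0, "fingers": -0.36},
  ],
)

```text
t: 11.7
tcp_pos: [0.5926, -0.0043, 0.2811]
eef_rot: [179.9, -0.1, 174.3]
contact_force: [0.0, -0.1, -1.2]
grip_width: 0.0304
```

```bash
sed -i 's/go(\[.*\],174)/go([.591,-.0076,.222],174)/' k.py; python3 k.py pics/k2.png
```

```text
t 11.7 tcp [ 0.5926 -0.0043  0.2811] rot [ 1.799e+02 -1.000e-01  1.743e+02] F [ 0.  -0.1 -1.2] w 0.0304 -> d [ 0.008 -0.023  0.394] r [ 0.003 -0.002  0.011]
poise_knob [([221, 174, 41, 54], 0.96), ([464, 137, 48, 51], 0.18)]
poise []
0.02 knob top/base [[254.0, 216.0], [248.0, 197.0]]
0.03 knob top/base [[241.0, 217.0], [238.0, 197.0]]
0.04 knob top/base [[228.0, 217.0], [227.0, 197.0]]
```

View pics/k2.png

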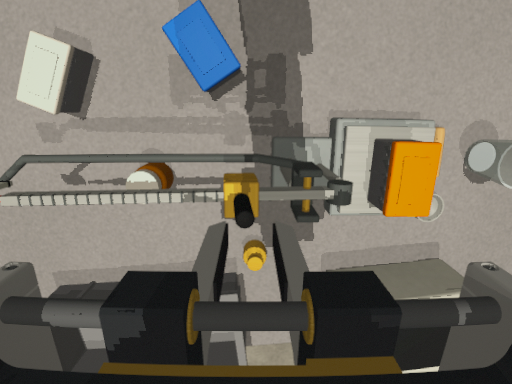

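Knob top at (244,218), between the fingertips (228-273), row as predicted. Lower over it.

drive_tool(
  deltas=[
    {"dx": 0.008, "dy": -0.023, "dz": 0.1, "rx": 0, "ry": 0, "rz": 0.01, "fingers": -0.36},
    {"dx": 0.008, "dy": -0.023, "dz": 0.2, "rx": 0, "ry": 0, "rz": 0.01, "fingers": -0.36},
    {"dx": 0.008, "dy": -0.023, "dz": 0.3, "rx": 0, "ry": 0, "rz": 0.01, "fingers": -0.36},
    {"dx": 0.008, "dy": -0.023, "dz": 0.39, "rx": 0, "ry": 0, "rz": 0.01, "fingers": -0.36},
    {"dx": 0.008, "dy": -0.023, "dz": 0.39, "rx": 0, "ry": 0, "rz": 0.01, "fingers": -0.36},
  ],
)

```text
t: 12.48
tcp_pos: [0.5877, -0.0077, 0.2194]
eef_rot: [180.0, -0.6, 174.1]
contact_force: [0.5, -0.7, 0.2]
grip_width: 0.0298
```

drive_tool(
  deltas=[
    {"dx": -0.02, "dy": -0.06, "dz": -0.01, "rx": 0, "ry": -0.02, "rz": 0, "fingers": -0.36},
    {"dx": -0.02, "dy": -0.16, "dz": -0.015, "rx": 0, "ry": -0.02, "rz": 0, "fingers": -0.36},
    {"dx": -0.02, "dy": -0.28, "dz": -0.02, "rx": 0, "ry": -0.02, "rz": 0, "fingers": -0.36},
    {"dx": -0.02, "dy": -0.4, "dz": -0.02, "rx": 0, "ry": -0.02, "rz": 0, "fingers": -0.36},
    {"dx": -0.02, "dy": -0.52, "dz": -0.02, "rx": 0, "ry": -0.02, "rz": 0, "fingers": -0.36},
    {"dx": -0.02, "dy": -0.64, "dz": -0.02, "rx": 0, "ry": -0.02, "rz": 0, "fingers": -0.36},
    {"dx": -0.02, "dy": -0.72, "dz": -0.02, "rx": 0, "ry": -0.02, "rz": 0, "fingers": -0.36},
    {"dx": -0.02, "dy": -0.76, "dz": -0.02, "rx": 0, "ry": -0.02, "rz": 0, "fingers": -0.36},
  ],
)

```text
t: 13.48
tcp_pos: [0.5786, -0.1225, 0.2221]
eef_rot: [-180.0, -0.0, 174.0]
contact_force: [1.5, 0.8, -0.0]
grip_width: 0.0303
```

```bash
cat > g.py <<'E'
from h import *
import sys
s=manip.sense(); r=R.from_euler("z",-6,degrees=True)
print("t",round(s["t"],2),"tcp in scale",np.round(r.inv().apply(np.array(s["tcp_pos"])-[.598,.059,0]),4),"rot",np.round(s["eef_rot"],1),"F",np.round(s["contact_force"],1),round(s["grip_width"],4))
E=ext("scene"); im=manip.capture("scene"); cv2.imwrite(sys.argv[1],im)
P=lambda x,y,z:np.round(proj(E,r.apply([x,y,z])+[.598,.059,0])[0],1).tolist()
h=cv2.cvtColor(im,cv2.COLOR_BGR2HSV)
red=((h[...,0]<8)|(h[...,0]>172))&(h[...,1]>150)&(h[...,2]>80)
g=(h[...,0]>50)&(h[...,0]<90)&(h[...,1]>70)
u,v=map(int,P(0,-.34,.17))
for n,m in(("red",red),("green",g)):
    M=np.zeros_like(m);M[v-45:v+40,u-40:u+45]=m[v-45:v+40,u-40:u+45]; ys,xs=np.nonzero(M)
    if len(xs): 
        i=xs.argmin() ; print(n,len(xs),"x",xs.min(),xs.max(),"y",ys.min(),ys.max(),"left end",xs[i],round(float(ys[xs==xs.min()].mean()),1),"mean",xs.mean().round(1),ys.mean().round(1))
print("tip for tilt",[(b,P(0,-.354,.17+.354*b)) for b in(-.08,-.02,0,.02,.08)])
E
python3 g.py pics/g1.png
```

```text
t 13.47 tcp in scale [-0.0003 -0.1825  0.2221] rot [-180.   -0.  174.] F [ 1.5  0.8 -0. ] 0.0303
red 71 x 176 192 y 222 235 left end 176 233.5 mean 183.9 228.4
green 45 x 163 177 y 240 251 left end 163 249.0 mean 170.1 246.1
tip for tilt [(-0.08, [179.0, 244.5]), (-0.02, [177.7, 238.5]), (0, [177.2, 236.5]), (0.02, [176.8, 234.4]), (0.08, [175.4, 228.1])]
```

```bash
python3 - <<'E'
import cv2,numpy as np
a=[cv2.resize(cv2.imread(f"pics/{n}.png")[205:265,150:216],(264,240),interpolation=cv2.INTER_NEAREST) for n in("scene0","s3","g1")]
cv2.imwrite("pics/z1.png",np.hstack(a))
E
```

```text
(no output)
```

View pics/z1.png

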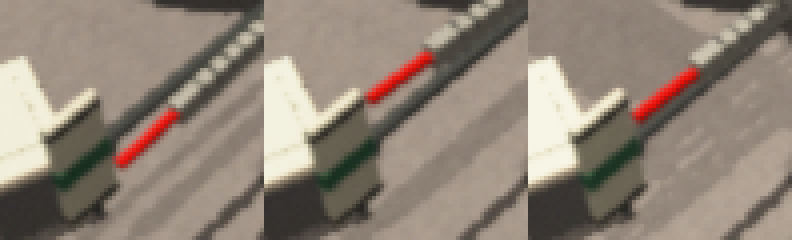

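drive_tool(
  deltas=[
    {"dx": 0, "dy": 0.047, "dz": 0, "rx": 0, "ry": 0, "rz": 0, "fingers": -0.36},
    {"dx": 0, "dy": 0.047, "dz": 0, "rx": 0, "ry": 0, "rz": 0, "fingers": -0.36},
    {"dx": 0, "dy": 0.047, "dz": 0, "rx": 0, "ry": 0, "rz": 0, "fingers": -0.36},
    {"dx": 0, "dy": 0.047, "dz": 0, "rx": 0, "ry": 0, "rz": 0, "fingers": -0.36},
    {"dx": 0, "dy": 0.047, "dz": 0, "rx": 0, "ry": 0, "rz": 0, "fingers": -0.36},
    {"dx": 0, "dy": 0.047, "dz": 0, "rx": 0, "ry": 0, "rz": 0, "fingers": -0.36},
    {"dx": 0, "dy": 0.047, "dz": 0, "rx": 0, "ry": 0, "rz": 0, "fingers": -0.36},
    {"dx": 0, "dy": 0.047, "dz": 0, "rx": 0, "ry": 0, "rz": 0, "fingers": -0.36},
  ],
)

```text
t: 14.52
tcp_pos: [0.5792, -0.1161, 0.2221]
eef_rot: [-180.0, -0.0, 174.0]
contact_force: [-0.0, -0.2, -0.2]
grip_width: 0.0303
```

```bash
cat > tilt.py <<'E'
from h import *
import sys
def cen(im):
    f=im[205:265,165:216].astype(float); w=np.clip(f[...,2]-np.maximum(f[...,0],f[...,1])-40,0,None)
    ys,xs=np.mgrid[205:265,165:216]; return (w*xs).sum()/w.sum(),(w*ys).sum()/w.sum(),w.sum()
if __name__=="__main__":
    c=[cen(cv2.imread(f"pics/{n}.png")) for n in("scene0","s3")+tuple(sys.argv[1:])]
    for n,q in zip(("s0","s3")+tuple(sys.argv[1:]),c): print(n,np.round(q,2),"tilt",round(-.08+.16*(c[0][1]-q[1])/(c[0][1]-c[1][1]),4))
E
python3 g.py pics/g2.png; python3 tilt.py g1 g2
```

```text
t 14.53 tcp in scale [-0.0004 -0.1761  0.2221] rot [-180.   -0.  174.] F [-0.  -0.2 -0.2] 0.0303
red 68 x 175 191 y 218 230 left end 175 229.0 mean 183.4 224.2
green 46 x 163 177 y 240 251 left end 163 249.0 mean 170.2 246.0
tip for tilt [(-0.08, [179.0, 244.5]), (-0.02, [177.7, 238.5]), (0, [177.2, 236.5]), (0.02, [176.8, 234.4]), (0.08, [175.4, 228.1])]
s0 [ 186.14  239.15 8078.  ] tilt -0.08
s3 [ 183.38  223.69 7982.  ] tilt 0.08
g1 [ 183.84  227.99 8680.  ] tilt 0.0355
g2 [ 183.31  224.   8481.  ] tilt 0.0767
```

drive_tool(
  deltas=[
    {"dx": 0, "dy": -0.04, "dz": 0, "rx": 0, "ry": 0, "rz": 0, "fingers": -0.36},
    {"dx": 0, "dy": -0.1, "dz": 0, "rx": 0, "ry": 0, "rz": 0, "fingers": -0.36},
    {"dx": 0, "dy": -0.16, "dz": 0, "rx": 0, "ry": 0, "rz": 0, "fingers": -0.36},
    {"dx": 0, "dy": -0.2, "dz": 0, "rx": 0, "ry": 0, "rz": 0, "fingers": -0.36},
    {"dx": 0, "dy": -0.205, "dz": 0, "rx": 0, "ry": 0, "rz": 0, "fingers": -0.36},
    {"dx": 0, "dy": -0.205, "dz": 0, "rx": 0, "ry": 0, "rz": 0, "fingers": -0.36},
  ],
)

```text
t: 15.32
tcp_pos: [0.5758, -0.1472, 0.2222]
eef_rot: [-179.9, -0.0, 174.0]
contact_force: [0.1, -0.1, -0.5]
grip_width: 0.0303
```

```bash
python3 g.py pics/g3.png; python3 tilt.py g3
```

```text
t 15.32 tcp in scale [-0.0005 -0.2074  0.2222] rot [-179.9   -0.   174. ] F [ 0.1 -0.1 -0.5] 0.0303
red 70 x 175 192 y 219 231 left end 175 230.0 mean 183.5 225.0
green 46 x 163 177 y 240 251 left end 163 249.0 mean 170.2 246.0
tip for tilt [(-0.08, [179.0, 244.5]), (-0.02, [177.7, 238.5]), (0, [177.2, 236.5]), (0.02, [176.8, 234.4]), (0.08, [175.4, 228.1])]
s0 [ 186.14  239.15 8078.  ] tilt -0.08
s3 [ 183.38  223.69 7982.  ] tilt 0.08
g3 [ 183.43  224.69 8594.  ] tilt 0.0696
```

drive_tool(
  deltas=[
    {"dx": 0, "dy": 0.05, "dz": 0, "rx": 0, "ry": 0, "rz": 0, "fingers": -0.36},
    {"dx": 0, "dy": 0.05, "dz": 0, "rx": 0, "ry": 0, "rz": 0, "fingers": -0.36},
    {"dx": 0, "dy": 0.05, "dz": 0, "rx": 0, "ry": 0, "rz": 0, "fingers": -0.36},
    {"dx": 0, "dy": 0.05, "dz": 0, "rx": 0, "ry": 0, "rz": 0, "fingers": -0.36},
    {"dx": 0, "dy": 0.05, "dz": 0, "rx": 0, "ry": 0, "rz": 0, "fingers": -0.36},
    {"dx": 0, "dy": 0.05, "dz": 0, "rx": 0, "ry": 0, "rz": 0, "fingers": -0.36},
    {"dx": 0, "dy": 0.05, "dz": 0, "rx": 0, "ry": 0, "rz": 0, "fingers": -0.36},
    {"dx": 0, "dy": 0.05, "dz": 0, "rx": 0, "ry": 0, "rz": 0, "fingers": -0.36},
  ],
)

```text
t: 16.38
tcp_pos: [0.5767, -0.1395, 0.2222]
eef_rot: [-179.9, -0.0, 174.0]
contact_force: [0.3, -0.1, -0.8]
grip_width: 0.0297
```

```bash
python3 g.py pics/g4.png; python3 tilt.py g4
```

```text
t 16.38 tcp in scale [-0.0005 -0.1997  0.2222] rot [-179.9   -0.   174. ] F [ 0.3 -0.1 -0.8] 0.0297
red 68 x 175 191 y 218 230 left end 175 229.0 mean 183.5 224.3
green 46 x 163 177 y 240 251 left end 163 249.0 mean 170.2 246.0
tip for tilt [(-0.08, [179.0, 244.5]), (-0.02, [177.7, 238.5]), (0, [177.2, 236.5]), (0.02, [176.8, 234.4]), (0.08, [175.4, 228.1])]
s0 [ 186.14  239.15 8078.  ] tilt -0.08
s3 [ 183.38  223.69 7982.  ] tilt 0.08
g4 [ 183.31  224.06 8589.  ] tilt 0.0761
```

drive_tool(
  deltas=[
    {"dx": 0, "dy": -0.04, "dz": 0, "rx": 0, "ry": 0, "rz": 0, "fingers": -0.36},
    {"dx": 0, "dy": -0.08, "dz": 0, "rx": 0, "ry": 0, "rz": 0, "fingers": -0.36},
    {"dx": 0, "dy": -0.12, "dz": 0, "rx": 0, "ry": 0, "rz": 0, "fingers": -0.36},
    {"dx": 0, "dy": -0.15, "dz": 0, "rx": 0, "ry": 0, "rz": 0, "fingers": -0.36},
    {"dx": 0, "dy": -0.15, "dz": 0, "rx": 0, "ry": 0, "rz": 0, "fingers": -0.36},
  ],
)

```text
t: 17.05
tcp_pos: [0.5741, -0.1628, 0.2222]
eef_rot: [-179.9, -0.0, 173.9]
contact_force: [0.2, -0.1, -0.2]
grip_width: 0.03
```

drive_tool(
  deltas=[
    {"dx": 0, "dy": 0.05, "dz": 0, "rx": 0, "ry": 0, "rz": 0, "fingers": -0.36},
    {"dx": 0, "dy": 0.05, "dz": 0, "rx": 0, "ry": 0, "rz": 0, "fingers": -0.36},
    {"dx": 0, "dy": 0.05, "dz": 0, "rx": 0, "ry": 0, "rz": 0, "fingers": -0.36},
    {"dx": 0, "dy": 0.05, "dz": 0, "rx": 0, "ry": 0, "rz": 0, "fingers": -0.36},
    {"dx": 0, "dy": 0.05, "dz": 0, "rx": 0, "ry": 0, "rz": 0, "fingers": -0.36},
    {"dx": 0, "dy": 0.05, "dz": 0, "rx": 0, "ry": 0, "rz": 0, "fingers": -0.36},
    {"dx": 0, "dy": 0.05, "dz": 0, "rx": 0, "ry": 0, "rz": 0, "fingers": -0.36},
    {"dx": 0, "dy": 0.05, "dz": 0, "rx": 0, "ry": 0, "rz": 0, "fingers": -0.36},
  ],
)

```text
t: 18.05
tcp_pos: [0.5749, -0.1554, 0.2222]
eef_rot: [-179.9, -0.0, 173.9]
contact_force: [-0.0, -0.2, 0.8]
grip_width: 0.0301
```

```bash
python3 g.py pics/g5.png; python3 tilt.py g5
```

```text
t 18.05 tcp in scale [-0.0006 -0.2156  0.2222] rot [-179.9   -0.   173.9] F [-0.  -0.2  0.8] 0.0301
red 70 x 176 192 y 221 234 left end 176 232.5 mean 183.9 227.5
green 46 x 163 177 y 240 251 left end 163 249.0 mean 170.2 246.1
tip for tilt [(-0.08, [179.0, 244.5]), (-0.02, [177.7, 238.5]), (0, [177.2, 236.5]), (0.02, [176.8, 234.4]), (0.08, [175.4, 228.1])]
s0 [ 186.14  239.15 8078.  ] tilt -0.08
s3 [ 183.38  223.69 7982.  ] tilt 0.08
g5 [ 183.7   227.13 8716.  ] tilt 0.0443
```

drive_tool(
  deltas=[
    {"dx": 0, "dy": -0.04, "dz": 0, "rx": 0, "ry": 0, "rz": 0, "fingers": -0.36},
    {"dx": 0, "dy": -0.08, "dz": 0, "rx": 0, "ry": 0, "rz": 0, "fingers": -0.36},
    {"dx": 0, "dy": -0.12, "dz": 0, "rx": 0, "ry": 0, "rz": 0, "fingers": -0.36},
    {"dx": 0, "dy": -0.14, "dz": 0, "rx": 0, "ry": 0, "rz": 0, "fingers": -0.36},
    {"dx": 0, "dy": -0.145, "dz": 0, "rx": 0, "ry": 0, "rz": 0, "fingers": -0.36},
    {"dx": 0, "dy": -0.145, "dz": 0, "rx": 0, "ry": 0, "rz": 0, "fingers": -0.36},
  ],
)

```text
t: 18.85
tcp_pos: [0.5726, -0.1771, 0.2222]
eef_rot: [-179.9, -0.0, 173.9]
contact_force: [0.7, 0.7, -0.7]
grip_width: 0.0298
```

drive_tool(
  deltas=[
    {"dx": 0, "dy": 0.05, "dz": 0, "rx": 0, "ry": 0, "rz": 0, "fingers": -0.36},
    {"dx": 0, "dy": 0.05, "dz": 0, "rx": 0, "ry": 0, "rz": 0, "fingers": -0.36},
    {"dx": 0, "dy": 0.05, "dz": 0, "rx": 0, "ry": 0, "rz": 0, "fingers": -0.36},
    {"dx": 0, "dy": 0.05, "dz": 0, "rx": 0, "ry": 0, "rz": 0, "fingers": -0.36},
    {"dx": 0, "dy": 0.05, "dz": 0, "rx": 0, "ry": 0, "rz": 0, "fingers": -0.36},
    {"dx": 0, "dy": 0.05, "dz": 0, "rx": 0, "ry": 0, "rz": 0, "fingers": -0.36},
    {"dx": 0, "dy": 0.05, "dz": 0, "rx": 0, "ry": 0, "rz": 0, "fingers": -0.36},
    {"dx": 0, "dy": 0.05, "dz": 0, "rx": 0, "ry": 0, "rz": 0, "fingers": -0.36},
  ],
)

```text
t: 19.85
tcp_pos: [0.5734, -0.1696, 0.2222]
eef_rot: [-179.9, -0.0, 173.9]
contact_force: [-0.2, -0.0, 0.2]
grip_width: 0.0299
```

```bash
python3 g.py pics/g6.png; python3 tilt.py g6
```

```text
t 19.85 tcp in scale [-0.0006 -0.23    0.2222] rot [-179.9   -0.   173.9] F [-0.2 -0.   0.2] 0.0299
red 70 x 176 192 y 225 238 left end 176 236.0 mean 184.4 231.3
green 45 x 163 177 y 240 251 left end 163 249.0 mean 170.1 246.2
tip for tilt [(-0.08, [179.0, 244.5]), (-0.02, [177.7, 238.5]), (0, [177.2, 236.5]), (0.02, [176.8, 234.4]), (0.08, [175.4, 228.1])]
s0 [ 186.14  239.15 8078.  ] tilt -0.08
s3 [ 183.38  223.69 7982.  ] tilt 0.08
g6 [ 184.2   230.98 8936.  ] tilt 0.0045
```

Tilt reads +0.0045, well inside the ±0.02 band. Retreat straight up and check again.

drive_tool(
  deltas=[
    {"dx": 0, "dy": 0, "dz": -0.1, "rx": 0, "ry": 0, "rz": 0, "fingers": -0.36},
    {"dx": 0, "dy": 0, "dz": -0.25, "rx": 0, "ry": 0, "rz": 0, "fingers": -0.36},
    {"dx": 0, "dy": 0, "dz": -0.45, "rx": 0, "ry": 0, "rz": 0, "fingers": -0.36},
    {"dx": 0, "dy": 0, "dz": -0.7, "rx": 0, "ry": 0, "rz": 0, "fingers": -0.36},
    {"dx": 0, "dy": 0, "dz": -0.8, "rx": 0, "ry": 0, "rz": 0, "fingers": -0.36},
    {"dx": 0, "dy": 0, "dz": -0.8, "rx": 0, "ry": 0, "rz": 0, "fingers": -0.36},
    {"dx": 0, "dy": 0, "dz": -0.8, "rx": 0, "ry": 0, "rz": 0, "fingers": -0.36},
    {"dx": 0, "dy": 0, "dz": -0.8, "rx": 0, "ry": 0, "rz": 0, "fingers": -0.36},
  ],
)

```text
t: 20.9
tcp_pos: [0.5728, -0.1692, 0.3408]
eef_rot: [-179.9, -0.2, 173.9]
contact_force: [-0.2, 0.2, 0.5]
grip_width: 0.0301
```

drive_tool(
  deltas=[
    {"dx": 0.5, "dy": 0, "dz": -0.2, "rx": 0, "ry": 0, "rz": 0, "fingers": -0.36},
    {"dx": 0.8, "dy": 0, "dz": -0.2, "rx": 0, "ry": 0, "rz": 0, "fingers": -0.36},
    {"dx": 0.8, "dy": 0, "dz": -0.2, "rx": 0, "ry": 0, "rz": 0, "fingers": -0.36},
    {"dx": 0.8, "dy": 0, "dz": -0.2, "rx": 0, "ry": 0, "rz": 0, "fingers": -0.36},
    {"dx": 0.8, "dy": 0, "dz": -0.2, "rx": 0, "ry": 0, "rz": 0, "fingers": -0.36},
  ],
)

```text
t: 21.52
tcp_pos: [0.4547, -0.1564, 0.3706]
eef_rot: [-179.9, -0.2, 173.9]
contact_force: [-0.1, 1.5, -0.7]
grip_width: 0.0303
```

```bash
python3 g.py pics/g7.png; python3 tilt.py g7; python3 - <<'E'
import cv2,numpy as np
s=cv2.imread("pics/g7.png")
o=np.hstack([cv2.resize(s[100:270,160:345],(400,368),interpolation=cv2.INTER_CUBIC),cv2.resize(s[205:265,150:215],(399,368),interpolation=cv2.INTER_CUBIC)]);cv2.imwrite("pics/f.png",o)
E
```

```text
t 21.52 tcp in scale [-0.12   -0.2292  0.3706] rot [-179.9   -0.2  173.9] F [-0.1  1.5 -0.7] 0.0303
red 70 x 176 192 y 225 238 left end 176 236.0 mean 184.4 231.3
green 47 x 163 217 y 191 251 left end 163 249.0 mean 171.9 244.0
tip for tilt [(-0.08, [179.0, 244.5]), (-0.02, [177.7, 238.5]), (0, [177.2, 236.5]), (0.02, [176.8, 234.4]), (0.08, [175.4, 228.1])]
s0 [ 186.14  239.15 8078.  ] tilt -0.08
s3 [ 183.38  223.69 7982.  ] tilt 0.08
g7 [ 184.39  230.78 8471.  ] tilt 0.0066
```

View pics/f.png

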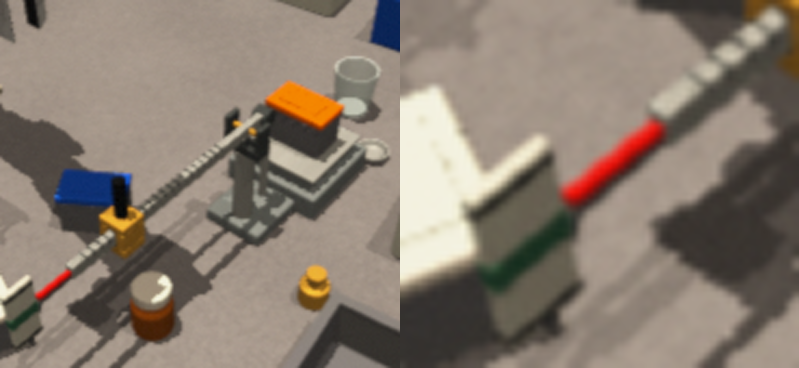

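```bash
python3 - <<'E'
from h import *
E=ext("scene"); r=R.from_euler("z",-6,degrees=True)
P=lambda x,y,z:np.round(proj(E,r.apply([x,y,z])+[.598,.059,0])[0],1).tolist()
for n,x in(("x+3",.003),("x-12",-.012)):
    print(n,"band near/far end c",P(x,-.358,.17),P(x,-.392,.17),"plate corners top",P(x,-.358,.212),P(x,-.392,.212),"bot",P(x,-.358,.128),P(x,-.392,.128))
print("pillar foot",P(0,0,0),"platform corners",[P(a,.14+b,.065) for a in(-.065,.065) for b in(-.065,.065)])
print("red seg b=0",P(0,-.354,.17),P(0,-.31,.17),"b=.08",P(0,-.354,.1983),"b=-.08",P(0,-.354,.1417))
for n in("scene0","g7"):
    im=cv2.imread(f"pics/{n}.png"); c=cv2.resize(im[215:265,155:205],(400,400),interpolation=cv2.INTER_CUBIC); cv2.imwrite(f"pics/{n}_z.png",c)
a=np.hstack([cv2.imread("pics/scene0_z.png"),cv2.imread("pics/g7_z.png")]); cv2.imwrite("pics/zz.png",a)
E
```

```text
x+3 band near/far end c [176.8, 238.3] [164.8, 248.1] plate corners top [174.0, 225.6] [161.4, 235.5] bot [179.4, 250.0] [167.9, 259.8]
x-12 band near/far end c [172.1, 234.9] [160.1, 244.5] plate corners top [169.2, 222.2] [156.6, 231.9] bot [174.9, 246.6] [163.3, 256.2]
pillar foot [271.1, 201.4] platform corners [[269.7, 164.5], [293.0, 145.3], [304.5, 182.1], [326.7, 160.9]]
red seg b=0 [177.2, 236.5] [191.9, 224.6] b=.08 [175.4, 228.1] b=-.08 [179.0, 244.5]
```

View pics/zz.png

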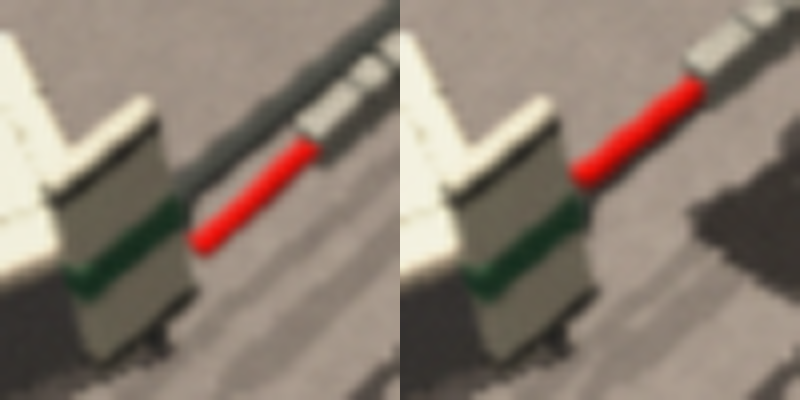

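The zoom shows the tip close to the upper edge of the green band, so the scene camera's ~0.1 rad per 10 px isn't decisive. I'll tilt the wrist camera to look at the gate from nearer.

drive_tool(
  deltas=[
    {"dx": 0, "dy": -0.3, "dz": 0, "rx": 0, "ry": -0.3, "rz": 0, "fingers": -0.36},
    {"dx": 0, "dy": -0.6, "dz": 0.1, "rx": 0, "ry": -0.6, "rz": 0, "fingers": -0.36},
    {"dx": 0, "dy": -0.95, "dz": 0.3, "rx": 0, "ry": -0.8, "rz": 0, "fingers": -0.36},
    {"dx": 0, "dy": -0.95, "dz": 0.3, "rx": 0, "ry": -0.8, "rz": 0, "fingers": -0.36},
    {"dx": 0, "dy": -0.95, "dz": 0.3, "rx": 0, "ry": -0.8, "rz": 0, "fingers": -0.36},
    {"dx": 0, "dy": -0.95, "dz": 0.3, "rx": 0, "ry": -0.8, "rz": 0, "fingers": -0.36},
  ],
)

```text
t: 22.32
tcp_pos: [0.4413, -0.297, 0.3264]
eef_rot: [-179.9, 22.8, 174.2]
contact_force: [-0.2, 0.8, -0.2]
grip_width: 0.0302
```

```bash
cat > gw.py <<'E'
from h import *
import sys
s=manip.sense(); print(round(s["t"],2),np.round(s["tcp_pos"],3),np.round(s["eef_rot"],1),"q",np.round(s["q"],0))
r0=R.from_euler("xyz",s["eef_rot"],degrees=True); T=[.43,-.30,.27]
print("d",np.round(r0.inv().apply(np.array(T)-s["tcp_pos"])/.15,2))
E=ext("wrist",s); im=manip.capture("wrist"); cv2.imwrite(sys.argv[1],im); r=R.from_euler("z",-6,degrees=True)
P=lambda x,y,z:np.round(proj(E,r.apply([x,y,z])+[.598,.059,0])[0],1).tolist()
print("band",P(-.003,-.358,.17),P(-.003,-.392,.17),"plate",P(-.003,-.358,.212),P(-.003,-.358,.128))
print("tip b=-.02,0,.02",[P(0,-.354,.17+.354*b) for b in(-.02,0,.02)])
E
python3 gw.py pics/gw1.png
```

```text
22.32 [ 0.441 -0.297  0.326] [-179.9   22.8  174.2] q [ 39.   9.   1. 115. -20.  38. 138.]
d [ 0.21 -0.03  0.32]
band [257.8, 207.8] [232.8, 207.8] plate [258.5, 230.3] [257.2, 188.8]
tip b=-.02,0,.02 [[260.5, 206.0], [260.7, 209.4], [260.8, 213.0]]
```

drive_tool(
  deltas=[
    {"dx": 0.1, "dy": -0.03, "dz": 0.15, "rx": 0, "ry": -0.3, "rz": 0, "fingers": -0.36},
    {"dx": 0.2, "dy": -0.03, "dz": 0.3, "rx": 0, "ry": -0.6, "rz": 0, "fingers": -0.36},
    {"dx": 0.2, "dy": -0.03, "dz": 0.3, "rx": 0, "ry": -0.6, "rz": 0, "fingers": -0.36},
    {"dx": 0.2, "dy": -0.03, "dz": 0.3, "rx": 0, "ry": -0.6, "rz": 0, "fingers": -0.36},
    {"dx": 0.2, "dy": -0.03, "dz": 0.3, "rx": 0, "ry": -0.6, "rz": 0, "fingers": -0.36},
  ],
)

```text
t: 23.0
tcp_pos: [0.4517, -0.2746, 0.2786]
eef_rot: [178.8, 34.5, 173.5]
contact_force: [-0.1, -1.1, -0.5]
grip_width: 0.03
```

```bash
python3 gw.py pics/gw2.png; python3 tilt.py; python3 - <<'E'
import cv2,numpy as np
im=cv2.imread("pics/gw2.png")
cv2.imwrite("pics/gwz.png",np.hstack([cv2.resize(im,(400,300)),cv2.resize(cv2.rotate(im[140:260,200:320],cv2.ROTATE_180),(400,300) if 0 else (400,400),interpolation=cv2.INTER_CUBIC)[:300]]))
g=cv2.resize(cv2.rotate(im[130:270,180:340],cv2.ROTATE_180),(800,600)[:0] or (640,560),interpolation=cv2.INTER_CUBIC); cv2.imwrite("pics/gwz.png",g)
E
```

```text
23.0 [ 0.452 -0.275  0.279] [178.8  34.5 173.5] q [ 71.  13. -34. 129. -47.  16. 166.]
d [ 0.14 -0.18 -0.03]
band [237.8, 203.4] [209.7, 203.8] plate [237.5, 233.3] [238.1, 177.8]
tip b=-.02,0,.02 [[241.1, 200.3], [241.1, 204.9], [241.1, 209.6]]
s0 [ 186.14  239.15 8078.  ] tilt -0.08
s3 [ 183.38  223.69 7982.  ] tilt 0.08
```

```bash
python3 - <<'E'
import cv2,numpy as np
im=cv2.imread("pics/gw2.png"); h=cv2.cvtColor(im,cv2.COLOR_BGR2HSV)
red=((h[...,0]<8)|(h[...,0]>172))&(h[...,1]>130)&(h[...,2]>60)
g=(h[...,0]>45)&(h[...,0]<95)&(h[...,1]>70)
for n,m in(("red",red),("green",g)):
    m=m.copy(); m[:150]=0;m[260:]=0;m[:,:170]=0;m[:,310:]=0
    for x in range(200,300,4):
        y=np.nonzero(m[:,x])[0]
        if len(y): print(n,x,y.min(),y.max())
E
```

```text
red 240 208 213
red 244 207 213
red 248 207 213
red 252 207 213
red 256 207 213
red 260 207 213
red 264 206 212
red 268 206 212
red 272 206 212
red 276 210 210
green 212 202 209
green 216 202 209
green 220 202 209
green 224 201 209
green 228 201 209
green 232 201 209
green 236 208 209
```

View pics/gwz.png

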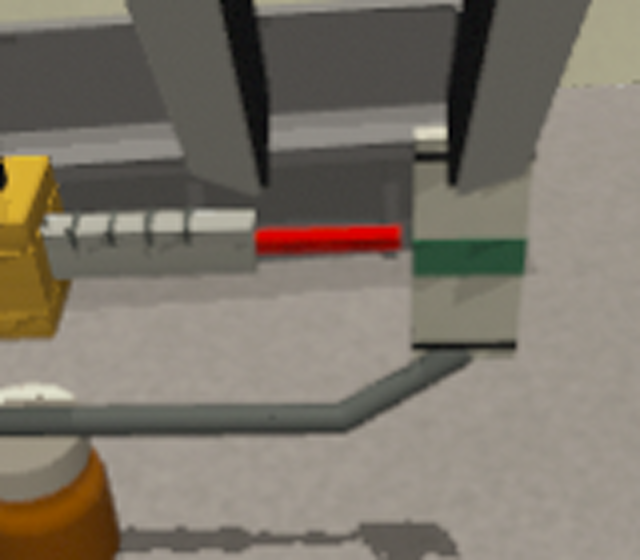

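From the robot side the pointer tip (row 207-213) sits in the upper part of the band (201-209): about +0.015 rad, inside but near the edge. I'll go back and push the poise about 5 mm further.

```bash
cat >> h.py <<'E'
def go6(target,rpy):
    s=manip.sense(); r=R.from_euler("xyz",s["eef_rot"],degrees=True)
    print(round(s["t"],2),"d",np.round(r.inv().apply(np.array(target)-s["tcp_pos"])/.15,3),"r",np.round((r.inv()*R.from_euler("xyz",rpy,degrees=True)).as_rotvec()/.5,3))
E
python3 -c "
from h import *
go6([.441,-.297,.3264],[-179.9,22.8,174.2]); go6([.4547,-.1564,.3706],[180,0,174])"
```

```text
23.05 d [-0.163 -0.098 -0.284] r [ 0.022  0.41  -0.046]
23.05 d [-0.304  0.849 -0.523] r [ 0.029  1.206 -0.035]
```

drive_tool(
  deltas=[
    {"dx": -0.08, "dy": -0.05, "dz": -0.14, "rx": 0.01, "ry": 0.2, "rz": -0.02, "fingers": -0.36},
    {"dx": -0.163, "dy": -0.098, "dz": -0.284, "rx": 0.02, "ry": 0.41, "rz": -0.045, "fingers": -0.36},
    {"dx": -0.163, "dy": -0.098, "dz": -0.284, "rx": 0.02, "ry": 0.41, "rz": -0.045, "fingers": -0.36},
    {"dx": -0.163, "dy": -0.098, "dz": -0.284, "rx": 0.02, "ry": 0.41, "rz": -0.045, "fingers": -0.36},
  ],
)

```text
t: 23.55
tcp_pos: [0.4419, -0.2955, 0.3267]
eef_rot: [-180.0, 22.9, 174.3]
contact_force: [-0.5, -0.2, 0.5]
grip_width: 0.03
```

```bash
python3 -c "
from h import *
print(np.round(manip.sense()['q'],0)); go6([.4547,-.1564,.3706],[180,0,174])"
```

```text
[ 48.  10. -10. 115. -17.  38. 135.]
23.55 d [-0.107  0.931 -0.273] r [0.002 0.798 0.011]
```

drive_tool(
  deltas=[
    {"dx": -0.04, "dy": 0.3, "dz": -0.1, "rx": 0, "ry": 0.3, "rz": 0, "fingers": -0.36},
    {"dx": -0.08, "dy": 0.65, "dz": -0.2, "rx": 0, "ry": 0.6, "rz": 0.01, "fingers": -0.36},
    {"dx": -0.107, "dy": 0.93, "dz": -0.273, "rx": 0, "ry": 0.8, "rz": 0.01, "fingers": -0.36},
    {"dx": -0.107, "dy": 0.93, "dz": -0.273, "rx": 0, "ry": 0.8, "rz": 0.01, "fingers": -0.36},
    {"dx": -0.107, "dy": 0.93, "dz": -0.273, "rx": 0, "ry": 0.8, "rz": 0.01, "fingers": -0.36},
  ],
)

```text
t: 24.18
tcp_pos: [0.4532, -0.1569, 0.3692]
eef_rot: [179.9, -0.2, 174.0]
contact_force: [0.2, -0.4, -0.3]
grip_width: 0.0301
```

```bash
python3 -c "
from h import *
go6([.5734,-.1696,.30],[180,0,174])"
```

```text
24.18 d [-0.807 -0.001  0.459] r [ 0.004 -0.006 -0.   ]
```

drive_tool(
  deltas=[
    {"dx": -0.3, "dy": 0, "dz": 0.1, "rx": 0, "ry": 0, "rz": 0, "fingers": -0.36},
    {"dx": -0.6, "dy": 0, "dz": 0.3, "rx": 0, "ry": 0, "rz": 0, "fingers": -0.36},
    {"dx": -0.807, "dy": 0, "dz": 0.4, "rx": 0, "ry": -0.005, "rz": 0, "fingers": -0.36},
    {"dx": -0.807, "dy": 0, "dz": 0.46, "rx": 0, "ry": -0.005, "rz": 0, "fingers": -0.36},
    {"dx": -0.807, "dy": 0, "dz": 0.46, "rx": 0, "ry": -0.005, "rz": 0, "fingers": -0.36},
  ],
)

```text
t: 24.8
tcp_pos: [0.5711, -0.1707, 0.2988]
eef_rot: [179.9, -0.2, 173.9]
contact_force: [-0.5, -0.6, 0.6]
grip_width: 0.0304
```

```bash
python3 -c "
from h import *
go6([.5734,-.1696,.222],[180,0,174])
E=ext('wrist'); manip.capture('wrist'); print(manip.boxes_of('wrist','poise_knob')[:1])
r=R.from_euler('z',-6,degrees=True)
print([np.round(proj(E,r.apply([0,-.2305,z])+[.598,.059,0])[0]) for z in(.248,.194)])"
```

```text
24.8 d [-0.017  0.008  0.512] r [ 0.004 -0.008 -0.005]
[{'box': [230.2, 172.1, 35.0, 54.7], 'conf': 0.71}]
[array([249., 213.]), array([249., 195.])]
```

drive_tool(
  deltas=[
    {"dx": -0.017, "dy": 0.008, "dz": 0.0, "rx": 0, "ry": -0.008, "rz": -0.005, "fingers": -0.36},
    {"dx": -0.017, "dy": 0.008, "dz": 0.15, "rx": 0, "ry": -0.008, "rz": -0.005, "fingers": -0.36},
    {"dx": -0.017, "dy": 0.008, "dz": 0.28, "rx": 0, "ry": -0.008, "rz": -0.005, "fingers": -0.36},
    {"dx": -0.017, "dy": 0.008, "dz": 0.4, "rx": 0, "ry": -0.008, "rz": -0.005, "fingers": -0.36},
    {"dx": -0.017, "dy": 0.008, "dz": 0.51, "rx": 0, "ry": -0.008, "rz": -0.005, "fingers": -0.36},
    {"dx": -0.017, "dy": 0.008, "dz": 0.51, "rx": 0, "ry": -0.008, "rz": -0.005, "fingers": -0.36},
  ],
)

```text
t: 25.65
tcp_pos: [0.574, -0.1692, 0.2233]
eef_rot: [179.9, 0.1, 174.0]
contact_force: [-0.8, 0.1, 0.3]
grip_width: 0.0298
```

```bash
python3 -c "
from h import *
go6([.598-.0253,.059-.2412,.222],[180,0,174])"; python3 g.py pics/g8.png; python3 tilt.py g8
```

```text
25.65 d [-0.    -0.087  0.008] r [0.003 0.003 0.002]
t 25.65 tcp in scale [ 0.     -0.2295  0.2233] rot [1.799e+02 1.000e-01 1.740e+02] F [-0.8  0.1  0.3] 0.0298
red 71 x 176 192 y 225 238 left end 176 236.0 mean 184.3 231.3
green 45 x 164 176 y 240 251 left end 164 250.0 mean 170.1 246.2
tip for tilt [(-0.08, [179.0, 244.5]), (-0.02, [177.7, 238.5]), (0, [177.2, 236.5]), (0.02, [176.8, 234.4]), (0.08, [175.4, 228.1])]
s0 [ 186.14  239.15 8078.  ] tilt -0.08
s3 [ 183.38  223.69 7982.  ] tilt 0.08
g8 [ 184.17  230.97 8915.  ] tilt 0.0046
```

drive_tool(
  deltas=[
    {"dx": 0, "dy": -0.04, "dz": 0.005, "rx": 0, "ry": 0, "rz": 0, "fingers": -0.36},
    {"dx": 0, "dy": -0.06, "dz": 0.005, "rx": 0, "ry": 0, "rz": 0, "fingers": -0.36},
    {"dx": 0, "dy": -0.08, "dz": 0.005, "rx": 0, "ry": 0, "rz": 0, "fingers": -0.36},
    {"dx": 0, "dy": -0.086, "dz": 0.005, "rx": 0, "ry": 0, "rz": 0, "fingers": -0.36},
    {"dx": 0, "dy": -0.086, "dz": 0.005, "rx": 0, "ry": 0, "rz": 0, "fingers": -0.36},
  ],
)

```text
t: 26.32
tcp_pos: [0.5736, -0.182, 0.2234]
eef_rot: [179.9, 0.2, 174.1]
contact_force: [0.9, 1.3, -0.5]
grip_width: 0.0303
```

drive_tool(
  deltas=[
    {"dx": 0, "dy": 0.05, "dz": 0, "rx": 0, "ry": 0, "rz": 0, "fingers": -0.36},
    {"dx": 0, "dy": 0.05, "dz": 0, "rx": 0, "ry": 0, "rz": 0, "fingers": -0.36},
    {"dx": 0, "dy": 0.05, "dz": 0, "rx": 0, "ry": 0, "rz": 0, "fingers": -0.36},
    {"dx": 0, "dy": 0.05, "dz": 0, "rx": 0, "ry": 0, "rz": 0, "fingers": -0.36},
    {"dx": 0, "dy": 0.05, "dz": 0, "rx": 0, "ry": 0, "rz": 0, "fingers": -0.36},
    {"dx": 0, "dy": 0.05, "dz": 0, "rx": 0, "ry": 0, "rz": 0, "fingers": -0.36},
    {"dx": 0, "dy": 0.05, "dz": 0, "rx": 0, "ry": 0, "rz": 0, "fingers": -0.36},
  ],
)

```text
t: 27.2
tcp_pos: [0.5744, -0.1746, 0.2234]
eef_rot: [179.9, 0.2, 174.1]
contact_force: [0.0, 0.1, -1.0]
grip_width: 0.0298
```

```bash
python3 g.py pics/g9.png; python3 tilt.py g9
```

```text
t 27.2 tcp in scale [ 0.0009 -0.2348  0.2234] rot [179.9   0.2 174.1] F [ 0.   0.1 -1. ] 0.0298
red 70 x 177 192 y 225 238 left end 177 237.0 mean 184.5 231.8
green 46 x 163 177 y 240 251 left end 163 249.5 mean 169.9 246.2
tip for tilt [(-0.08, [179.0, 244.5]), (-0.02, [177.7, 238.5]), (0, [177.2, 236.5]), (0.02, [176.8, 234.4]), (0.08, [175.4, 228.1])]
s0 [ 186.14  239.15 8078.  ] tilt -0.08
s3 [ 183.38  223.69 7982.  ] tilt 0.08
g9 [ 184.47  231.36 8919.  ] tilt 0.0006
```

drive_tool(
  deltas=[
    {"dx": 0.0, "dy": -0.03, "dz": 0, "rx": 0, "ry": 0, "rz": 0, "fingers": -0.36},
    {"dx": 0, "dy": -0.05, "dz": 0, "rx": 0, "ry": 0, "rz": 0, "fingers": -0.36},
    {"dx": 0, "dy": -0.066, "dz": 0, "rx": 0, "ry": 0, "rz": 0, "fingers": -0.36},
    {"dx": 0, "dy": -0.066, "dz": 0, "rx": 0, "ry": 0, "rz": 0, "fingers": -0.36},
    {"dx": 0, "dy": -0.066, "dz": 0, "rx": 0, "ry": 0, "rz": 0, "fingers": -0.36},
  ],
)

```text
t: 27.88
tcp_pos: [0.5733, -0.1844, 0.2234]
eef_rot: [179.9, 0.2, 174.1]
contact_force: [-0.2, 0.0, -0.0]
grip_width: 0.0298
```

drive_tool(
  deltas=[
    {"dx": 0, "dy": 0.05, "dz": 0, "rx": 0, "ry": 0, "rz": 0, "fingers": -0.36},
    {"dx": 0, "dy": 0.05, "dz": 0, "rx": 0, "ry": 0, "rz": 0, "fingers": -0.36},
    {"dx": 0, "dy": 0.05, "dz": -0.05, "rx": 0, "ry": 0, "rz": 0, "fingers": -0.36},
    {"dx": 0, "dy": 0.05, "dz": -0.2, "rx": 0, "ry": 0, "rz": 0, "fingers": -0.36},
    {"dx": 0, "dy": 0.05, "dz": -0.4, "rx": 0, "ry": 0, "rz": 0, "fingers": -0.36},
    {"dx": 0, "dy": 0.05, "dz": -0.7, "rx": 0, "ry": 0, "rz": 0, "fingers": -0.36},
    {"dx": 0, "dy": 0.05, "dz": -1, "rx": 0, "ry": 0, "rz": 0, "fingers": -0.36},
    {"dx": 0, "dy": 0.05, "dz": -1, "rx": 0, "ry": 0, "rz": 0, "fingers": -0.36},
  ],
)

```text
t: 28.88
tcp_pos: [0.5755, -0.1777, 0.3779]
eef_rot: [180.0, 0.7, 174.0]
contact_force: [0.2, 0.0, -0.6]
grip_width: 0.0298
```

```bash
python3 g.py pics/g10.png; python3 tilt.py g10; python3 -c "
from h import *
go6([.4547,-.1564,.37],[180,0,174]);"
```

```text
t 28.88 tcp in scale [ 0.0024 -0.2378  0.3779] rot [180.    0.7 174. ] F [ 0.2  0.  -0.6] 0.0298
red 67 x 177 192 y 226 239 left end 177 238.0 mean 184.3 232.5
green 45 x 163 215 y 194 251 left end 163 250.0 mean 170.9 245.2
tip for tilt [(-0.08, [179.0, 244.5]), (-0.02, [177.7, 238.5]), (0, [177.2, 236.5]), (0.02, [176.8, 234.4]), (0.08, [175.4, 228.1])]
s0 [ 186.14  239.15 8078.  ] tilt -0.08
s3 [ 183.38  223.69 7982.  ] tilt 0.08
g10 [ 185.46  231.15 9006.  ] tilt 0.0028
28.93 d [0.808 0.057 0.03 ] r [0.001 0.015 0.002]
```

drive_tool(
  deltas=[
    {"dx": 0.4, "dy": 0.05, "dz": 0, "rx": 0, "ry": 0, "rz": 0, "fingers": -0.36},
    {"dx": 0.8, "dy": 0, "dz": 0, "rx": 0, "ry": 0, "rz": 0, "fingers": -0.36},
    {"dx": 0.81, "dy": -0.4, "dz": 0, "rx": 0, "ry": -0.3, "rz": 0, "fingers": -0.36},
    {"dx": 0.85, "dy": -0.75, "dz": 0.15, "rx": 0, "ry": -0.6, "rz": 0, "fingers": -0.36},
    {"dx": 0.85, "dy": -0.85, "dz": 0.33, "rx": 0, "ry": -0.8, "rz": 0, "fingers": -0.36},
    {"dx": 0.85, "dy": -0.85, "dz": 0.33, "rx": 0, "ry": -0.8, "rz": 0, "fingers": -0.36},
    {"dx": 0.85, "dy": -0.85, "dz": 0.33, "rx": 0, "ry": -0.8, "rz": 0, "fingers": -0.36},
  ],
)

```text
t: 29.8
tcp_pos: [0.4359, -0.2904, 0.3256]
eef_rot: [179.9, 23.3, 174.1]
contact_force: [1.0, 0.6, 0.5]
grip_width: 0.0301
```

```bash
python3 gw.py pics/gw3.png; cat > rg.py <<'E'
import cv2,numpy as np,sys
im=cv2.imread(sys.argv[1]); h=cv2.cvtColor(im,cv2.COLOR_BGR2HSV)
red=((h[...,0]<8)|(h[...,0]>172))&(h[...,1]>130)&(h[...,2]>60)
g=(h[...,0]>45)&(h[...,0]<95)&(h[...,1]>70)
for n,m in(("red",red),("green",g)):
    m=m.copy(); m[:150]=0;m[260:]=0;m[:,:170]=0;m[:,320:]=0
    print(n,[(x,int(y.min()),int(y.max())) for x in range(180,316,4) if len(y:=np.nonzero(m[:,x])[0])])
E
python3 rg.py pics/gw1.png; python3 rg.py pics/gw3.png
```

```text
29.8 [ 0.436 -0.29   0.326] [179.9  23.3 174.1] q [ 48.   9. -10. 116. -19.  37. 136.]
d [ 0.18 -0.07  0.33]
band [253.1, 210.0] [228.3, 210.0] plate [253.5, 232.7] [252.8, 190.7]
tip b=-.02,0,.02 [[255.9, 208.1], [256.0, 211.6], [256.1, 215.1]]
red [(260, 212, 216), (264, 212, 216), (268, 212, 216), (272, 212, 216), (276, 212, 216), (280, 212, 216), (284, 212, 216), (288, 212, 216), (292, 214, 215)]
green [(232, 208, 212), (236, 207, 212), (240, 207, 212), (244, 207, 212), (248, 207, 212), (252, 207, 212)]
red [(256, 212, 216), (260, 212, 216), (264, 212, 216), (268, 212, 216), (272, 212, 216), (276, 212, 216), (280, 212, 216), (284, 212, 216)]
green [(228, 209, 215), (232, 209, 215), (236, 209, 215), (240, 209, 215), (244, 209, 215), (248, 209, 215)]
```

```bash
python3 -c "
from h import *
im=manip.capture('top'); cv2.imwrite('pics/t9.png',im)
for n in('tub_blue_mid','tub_white_mid','jar','cup','weight','scoop','bottle'): print(n,[np.round(b['box']).tolist() for b in manip.boxes_of('top',n)[:1]])
s=manip.sense(); print(s['t'],np.abs(s['qvel']).max(),np.round(s['contact_force'],1))
print(manip.job_done())"
```

```text
tub_blue_mid [[242.0, 238.0, 22.0, 35.0]]
tub_white_mid []
jar [[278.0, 188.0, 14.0, 20.0]]
cup [[99.0, 178.0, 31.0, 26.0]]
weight [[159.0, 173.0, 28.0, 38.0]]
scoop [[142.0, 162.0, 16.0, 48.0]]
bottle [[376.0, 201.0, 36.0, 23.0]]
30.25 0.3343058344975362 [ 0.1  0.3 -0.1]
the job is handed in; nothing more can be done
None
```

The orange-lidded tub is on the scale's platform and the pointer rests inside the green band. I handed the job in at 30.25 s of the 72 s allowed, with the arm clear of everything.

- **Tub:** I released it upright at (0.612, 0.1995). The platform centre measured (0.6125, 0.198), so it is about 1.5 mm off. It touched down on the platform with about 4 N.
- **Poise:** I pushed it outward in steps with the fingers either side of the knob. An early reading of the pointer put it near the upper edge of the band, so I went back and pushed the poise a few millimetres further.
- **Pointer:** The last wrist-camera view of the gate, with nothing touching the scale, gave a tilt of about +0.002 rad against the ±0.02 allowed. The coarser overview camera gave +0.003 rad. Before the final correction these two disagreed (+0.016 and +0.005 rad), so I trusted the closer wrist view.
- **Other things:** In the last top view the blue tub, jar, cup, scoop and bottle were within a few pixels of where they started. The finder reported nothing for the white tub, perhaps because the arm hid it. Its box for the brass weight was wrong, as it landed on the platform. I moved nothing near either of them, but the last check doesn't confirm their positions.

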